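# Build up a washing machine's shimmed foot in the assembly jig

## Task

Take the grey dust cover off the assembly jig and set it down the right way up in the middle of the cork mat. Then build the washing machine's foot squarely and fully home in the jig's pocket: first the thick black body, then every spacer plate that is laid out, and last the plate with the round rubber disc, disc upwards. When the stack is complete, turn the jig's collar by its upright post all the way to the locked mark, and do not disturb the other things on the counter.

Things in the scene. Friction and masses are not known exactly. Their poses are not given: they have to be found in the camera images.
- jig: Fixed jig: round aluminium base (radius 75, 20 high) carrying two dark U-shaped end walls that face each other along the jig's x. Origin: centre of the base's underside on the counter, z up. Walls rise 72 mm above the pocket floor, then flare outwards 6 mm over 10 mm more (rim 102 mm above the counter; it reaches 57 mm in x, 42 mm in y from the axis).
- pocket (a point): Centre of the pocket floor, 20 mm above the counter, axes as the jig's. Pocket 94 mm (x) by 64 mm (y): 2 mm play round a part. Both long sides (+y, -y) are open over the middle 66 mm of x: fingers holding a part across its 60 mm width go down in these gaps and can open there; beside the gaps nothing is higher than 16 mm within 95 mm of the axis.
- collar (a joint): Angle of the steel lock collar (radius 95 mm, top 16 mm above the counter) about the jig's vertical axis, rad: 0 = fully open, grows counter-clockwise seen from above, 1.4 = locked, at its end stop, where the white bar on the collar meets the white bar on the base. Needs about 0.15 N m and stays where it is left.
- collar_grip (a point): Centre of the top of the collar's upright round black post: diameter 18, top 83 mm above the counter, 105 mm from the jig's axis, free-standing from 13 mm up. It turns with the collar: at collar angle 0 it lies 2.4 rad (counter-clockwise) from the jig's x axis, locked at 3.8 rad. A fixed stop block 26 mm high stands just beyond the locked place.
- cover: Loose grey dust cover, 130 (x) by 100 (y) mm, 0.18 kg: flat plate with a 10 mm deep skirt, standing over the rim of the jig's walls. Origin: centre of the skirt's lower edge (92 mm above the counter on the jig), z up; plate top at 15 mm. Black grip bar in its middle: 70 mm along x, 16 mm wide in y, from 15 to 45 mm above the origin.
- mat: Fixed cork mat, 190 (x) x 150 (y) mm, 4 mm thick, where the cover is to be set down. Origin: centre of its underside.
- foot_body: The foot's body, a black rubber block 90 x 60 mm, 28 mm thick, with grey stripes. Loose, 0.3 kg. Origin: centre of its underside, z up, x along its 90 mm length, y across its 60 mm width.
- spacer1: Spacer, a plain aluminium 90 x 60 mm plate 9 mm thick. Loose, lies flat on the counter, 0.12 kg. Origin: centre of its underside, z up, x along its 90 mm length, y across its 60 mm width. There are 2 to 4 spacers; absent ones read None from the start.
- spacer2: Spacer, a plain aluminium 90 x 60 mm plate 9 mm thick. Loose, lies flat on the counter, 0.12 kg. Origin: centre of its underside, z up, x along its 90 mm length, y across its 60 mm width. There are 2 to 4 spacers; absent ones read None from the start.
- spacer3: Spacer, a plain aluminium 90 x 60 mm plate 9 mm thick. Loose, lies flat on the counter, 0.12 kg. Origin: centre of its underside, z up, x along its 90 mm length, y across its 60 mm width. There are 2 to 4 spacers; absent ones read None from the start.
- spacer4: Spacer, a plain aluminium 90 x 60 mm plate 9 mm thick. Loose, lies flat on the counter, 0.12 kg. Origin: centre of its underside, z up, x along its 90 mm length, y across its 60 mm width. There are 2 to 4 spacers; absent ones read None from the start.
- top_disc: The foot's top, an aluminium 90 x 60 mm plate 9 mm thick with a black rubber disc (diameter 50, 8 mm high) on its upper face. Loose, 0.17 kg. Origin: centre of the plate's underside, z up, x along its 90 mm length, y across its 60 mm width.
- jar: Bystander: pale jar with a grey lid, radius 35, 85 high, beyond the work. Origin at the centre of its underside. Leave alone.
- carton: Bystander: carton 70 x 120 x 60 high, beyond the work. Origin at the centre of its underside. Leave alone.
- wrench: Bystander: wrench 150 mm long lying on the counter between robot and work. Leave alone.
Things that resemble listed ones, but are neither listed nor needed, are in the scene too. What is shaped like the top_disc but blue is not meant.

How it is judged (in metres and radians):
On the way, in this order (a step that is already met when the one before it is completed fails the run):
1. the cover lies the right way up on the mat (horizontal distance between cover and mat below 0.045 m and height (world z) of cover below 0.012 m and angle between cover's own z axis and vertical below 0.06 rad), for 0.2 s.
2. the body is fully home in the pocket (horizontal distance between foot_body and pocket below 0.005 m and z of foot_body in the frame of pocket between -0.003 and 0.003 m and angle between the x axis of foot_body and the x axis of jig, either way round below 0.06 rad and angle between foot_body's own z axis and vertical below 0.05 rad), for 0.2 s.
3. every spacer present lies squarely on the body in the pocket (all of step 2 and horizontal distance between each of spacer1, spacer2, spacer3, spacer4 and pocket below 0.005 m and z of spacer1 in the frame of pocket between 0.025 and 0.059 m and angle between the x axis of each of spacer1, spacer2, spacer3, spacer4 and the x axis of jig, either way round below 0.06 rad and angle between each of spacer1, spacer2, spacer3, spacer4's own z axis and vertical below 0.05 rad and z of spacer2 in the frame of pocket between 0.025 and 0.059 m and z of spacer3 in the frame of pocket between 0.025 and 0.059 m and z of spacer4 in the frame of pocket between 0.025 and 0.059 m), for 0.2 s.
4. the plate with the disc lies squarely on top of all the spacers (all of step 3 and horizontal distance between top_disc and pocket below 0.005 m and z of top_disc in the frame of pocket between 0.042 and 0.068 m and angle between the x axis of top_disc and the x axis of jig, either way round below 0.06 rad and angle between top_disc's own z axis and vertical below 0.05 rad and z of top_disc in the frame of spacer1 above 0.006 m and z of top_disc in the frame of spacer2 above 0.006 m and z of top_disc in the frame of spacer3 above 0.006 m and z of top_disc in the frame of spacer4 above 0.006 m), for 0.2 s.
5. the collar is turned to its locked mark (value of joint collar above 1.27 rad), for 0.2 s.
At the end, for the whole second after the job is handed in: Cover flat on the mat (centres within 45 mm); body, all spacers present and disc plate stacked in the pocket, each within 5 mm of centre, 0.06 rad square, 0.05 rad level, body within 3 mm of the floor, disc plate above every spacer; collar beyond 1.27 rad; all at rest (all of step 1 and all of step 4 and value of joint collar above 1.27 rad and linear speed of each of foot_body, spacer1, spacer2, spacer3, spacer4, top_disc, cover below 0.02 m/s); the robot touches nothing.
It fails at once if the jar is moved by more than 30 mm (distance of jar from where it was at the start of the episode above 0.03 m).
It fails at once if the carton is moved by more than 30 mm (distance of carton from where it was at the start of the episode above 0.03 m).
It fails at once if the wrench is moved by more than 30 mm (distance of wrench from where it was at the start of the episode above 0.03 m).
Of spacer1, spacer2, spacer3, spacer4 only 2 to 4 are there at a start; the rules pass over those that are not, and their reading is None.
At some moment in a run one of foot_body, spacer1, spacer2, spacer3, spacer4, top_disc may be knocked a few centimetres aside while the robot is not near it.
It also fails if it takes over 210 s, if anything falls off the work surface, if the arm or the gripper's body presses on something with over 40 N, if the wrist force passes 120 N, or if a joint passes its speed limit or range.

## Robot

A 6-joint arm with a two-finger parallel gripper is mounted at the origin on the work surface. World frame = base frame: x ahead of the robot, y to its left, z up, the work surface at z = 0. Lengths are in mm, angles in degrees, forces in N, time in s.
With the tool pointing down it reaches from about 350 to 850 mm from the base axis. Payload 8.1 kg.
Tool frame: the origin (TCP) lies on the centre line of the jaws, within the pads' length; the fingertips stand 19 mm ahead of it and the grasp point (between the pads) is the TCP (r.tip_reach is the z of the fingertips in the tool frame, in mm); z points along the fingers, y is the line along which they close (so a half turn about z gives the same grasp; the last joint's range is limited). The gripper opens to 85 mm and grips with 20 to 120 N. Pads are 22 mm wide; open, the fingers measure 114 mm over their backs; the gripper's body (76 mm by 85 mm) begins 54 mm behind the grasp point. The pads swing forward as they close: fully open they stand 13 mm farther back than shut.
Start: joints at [-72.273, 7.471, 85.268, -0, 87.261, -4.893], TCP at [230.794, -553.841, 250.292] pointing down, gripper open.
Joint ranges: [-169.43, 169.43], [-51.17, 129.36], [1.28, 143.12], [-76.62, 256.62], [0, 156.53], [-152.29, 152.29]. Speed limits (degrees/s): [136.94, 136.94, 159.86, 180, 180, 180].

## Interface

Orientations are given as [roll, pitch, yaw] about the fixed x, y, z axes, in that order (R = Rz(yaw) Ry(pitch) Rx(roll)).
In Python, from bench import r gives the robot as it stands. The module is installed in compiled form; this text tells all that it offers.
- The arm moves only by the shell command python3 -m handwheel 'ROWS' [FORCE]. ROWS is JSON, a list of rows, each a list of 7 numbers: the shift along the tool's x, y, z in m, then the turn, a rotation vector about the tool's x, y, z in degrees, then the finger opening in m, from 0 to 0.0854. In form: [[tx, ty, tz, ax, ay, az, claw], ...]. A call has 1 to 8 rows; each row shifts and turns the commanded pose from where the row before left it, along the tool's axes as they then stand; what a row does not reach is not made up. A row lasts 1/12 s, in which the tool goes at most 41.7 mm and 7.16 degrees, less where a joint would pass 70% of its speed; a pose out of reach is approached as far as the arm can. A call with a gripper value outside its range is refused whole. The fingers move at their own pace and stop on an object; FORCE is the grip in N (left out, the last holds). Time passes only in rows, so rows that do not move let the fingers close. It gives the time, the measured TCP pose, the force, the opening and the grip force at its end, in the units of the state.
- r.sense(): the state, without advancing time (a new reading comes with each control period).
- r.snapshot(name): name is "scene" or "top"; returns (picture, depth): 480x640x3 uint8, blue, green, red; 480x640 float32, mm along the optical axis (not along the pixel's ray), 0 where there is no reading.
- r.calibration(name): a dict with "vfov" (degrees; the focal length in pixels is half the picture's height over the tangent of half this angle, whatever the lens; pixels are square), "cx", "cy" (the principal point, pixels), "dist" ([k1, k2, p1, p2, k3] as OpenCV has them; the pictures are not rectified), "rvec" (rotation vector, rad) and "tvec" (3), from world to camera coordinates, as OpenCV has them. Camera axes: x right, y down, z forward; pixel columns grow to the right and rows downward; lengths in mm; the calibration is good to about 2 mm. A picture is of the moment at which its call begins. calibration takes no time and is no camera call.
- r.hand_in(): hands the job in; it is judged then, once.
The state is a dict: "time": time; "joint_pos": joint angles; "qd": joint speeds; "joint_efforts": joint torques, N m; "tool_pos": TCP position; "tcp_rot": TCP orientation; "ft_force": force on the tool from outside, world axes, zero at the start; "wrist_torque": the same for the moment, N m; "finger_gap": finger opening in mm; "grip_force": force on a finger pad.
Only numpy, scipy, OpenCV 4.12 (cv2) and the standard library are available. Lean on these libraries where they do the work, as an engineer would, in place of code of your own. Each camera call takes 0.05 s, during which the arm holds its last target. There are 200 camera calls.

## Working session

There is one attempt and no reset: what is moved stays moved. The work goes in short steps, Python scripts to look and compute and a shell command to move; the robot and the scene stay as the last step left them, time stands still between calls to the robot, and variables do not carry over. Pictures are saved under pics/ and viewed, at most 14 in all, crops included, and the job is handed in when it is done.

```bash
mkdir -p pics
cat > h.py <<'E'
import numpy as np, cv2
from bench import r
from scipy.spatial.transform import Rotation as R
def cam(n):
    c=r.calibration(n); f=240/np.tan(np.radians(c["vfov"])/2)
    K=np.array([[f,0,c["cx"]],[0,f,c["cy"]],[0,0,1.]])
    return K,np.array(c["dist"],float),R.from_rotvec(np.ravel(c["rvec"])).as_matrix(),np.ravel(c["tvec"]).astype(float)
def ray(n,uv,z):
    K,d,M,t=cam(n); p=cv2.undistortPoints(np.array(uv,float).reshape(-1,1,2),K,d).reshape(-1,2)
    D=np.c_[p,np.ones(len(p))]@M; C=-M.T@t
    return C+D*((z-C[2])/D[:,2])[:,None]
def cloud(n,dep):
    K,d,M,t=cam(n); v,u=np.mgrid[0:480,0:640]
    p=cv2.undistortPoints(np.stack([u,v],-1).reshape(-1,1,2).astype(float),K,d).reshape(-1,2)
    P=np.c_[p,np.ones(len(p))]*dep.reshape(-1,1)
    return ((P-t)@M).reshape(480,640,3)
def proj(n,P):
    K,d,M,t=cam(n); return cv2.projectPoints(np.array(P,float).reshape(-1,1,3),cv2.Rodrigues(M)[0],t,K,d)[0].reshape(-1,2)
E
python3 - <<'E'
from h import *
for n in ("scene","top"):
    p,d=r.snapshot(n); cv2.imwrite(f"pics/{n}0.png",p); np.save(f"{n}0.npy",d)
    K,dd,M,t=cam(n); print(n,-M.T@t,M[2],dd,(d==0).mean())
print(r.sense(),r.tip_reach)
E
```

```text
scene [1493.71985745  122.4889264   820.6153686 ] [-0.77479666 -0.07130664 -0.62817633] [-0.01316031  0.          0.          0.          0.        ] 0.003909505208333333
top [ 499.51651179   18.78037082 1157.41354775] [ 0.06440976  0.00362549 -0.99791695] [-0.0404889  0.         0.         0.         0.       ] 0.003929036458333333
{'time': 0.1, 'joint_pos': array([-7.22738869e+01,  7.51145468e+00,  8.53250543e+01,  1.38160574e-03,
        8.72613869e+01, -4.89450026e+00]), 'qd': array([-0.02513158, -0.00019814, -0.1292983 , -0.10537501,  0.0485149 ,
       -0.04218824]), 'joint_efforts': array([ 6.31367566e-04, -5.70953465e+01, -5.01941156e+01, -2.72121706e-04,
        8.15386302e-03, -5.98068641e-05]), 'tool_pos': array([ 230.64546797, -553.38221518,  249.32297236]), 'tcp_rot': array([-1.79902579e+02, -9.72748226e-03,  2.26205379e+01]), 'ft_force': array([ 0.56358268, -0.45607553,  0.15934249]), 'wrist_torque': array([-0.04887924,  0.02800079,  0.01943801]), 'grip_force': 0.0, 'finger_gap': 85.53132236152109} 19.0
```

View pics/scene0.png

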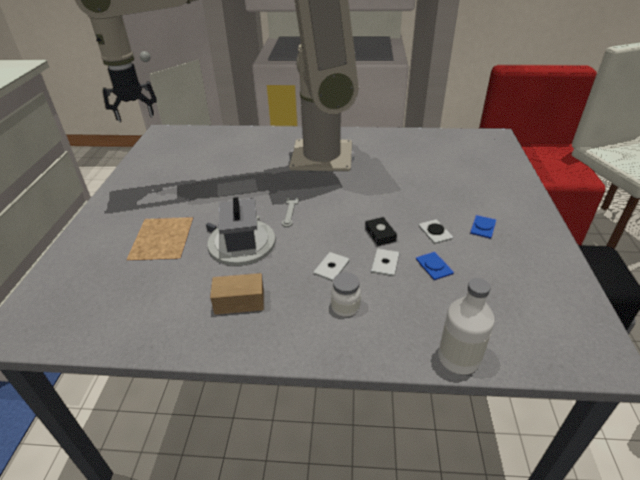

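View pics/top0.png

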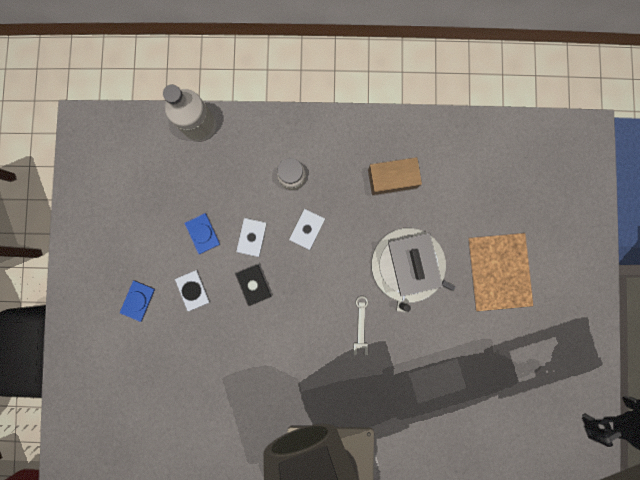

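Run:
```python
from h import *
p=cv2.imread("pics/top0.png"); d=np.load("top0.npy"); W=cloud("top",d)
cr=np.hstack([cv2.resize(p[210:330,110:330],None,fx=1.8,fy=1.8,interpolation=cv2.INTER_CUBIC),cv2.resize(p[205:325,350:550],None,fx=1.8,fy=1.8,interpolation=cv2.INTER_CUBIC)])
cv2.imwrite("pics/crop0.png",cr)
for nm,(u,v) in dict(post=(404,306),other=(449,286),jig=(409,265),mat=(500,272),jar=(292,172),carton=(395,176),table=(330,290)).items(): print(nm,W[v,u].round(1))
def obj(nm,b,z=(4,60)):
    u0,v0,u1,v1=b; w=W[v0:v1,u0:u1].reshape(-1,3); m=(w[:,2]>z[0])&(w[:,2]<z[1]); q=w[m]
    c,s,a=cv2.minAreaRect(q[:,:2].astype(np.float32)); 
    if s[0]<s[1]: a+=90; s=s[::-1]
    print(nm,np.round(c,1),np.round(s,1),round((a+90)%180-90,1),"z",np.percentile(q[:,2],[5,50,95]).round(1))
obj("bodyA",(225,255,285,315));obj("disc",(165,262,215,318));obj("sp252",(228,208,275,264));obj("sp307",(280,200,332,258));obj("blue203",(178,205,227,262))
obj("cover",(360,215,470,330),(98,112));obj("bar",(360,215,470,330),(130,142));obj("rim/posttop",(390,290,470,320),(70,95));obj("posttop2",(440,275,460,297),(30,95))
obj("mat",(455,220,545,320),(2,8))
obj("carton",(360,150,430,200),(40,70));obj("jar",(270,150,315,195),(75,95));obj("wrench",(345,290,375,360),(2,30))
```

```text
post [ 419.6 -168.6   85.9]
other [ 466.9 -292.7   24.7]
jig [ 516.8 -175.8  107.8]
mat [ 504.4 -431.9    1.3]
jar [737.7 104.9  83.3]
carton [ 737.5 -148.9   59.2]
table [450.9   7.    2.7]
bodyA [461.7 201.1] [152.2 151.1] -88.7 z [ 4.3 27.9 31.7]
disc [445.8 368.1] [142.3 127.6] 2.1 z [ 4.5 10.7 19.7]
sp252 [586.4 211.6] [140.  116.5] 1.0 z [ 4.4  9.2 12.9]
sp307 [608.2  73.2] [147.9 132.2] 1.0 z [ 4.4  9.  12.8]
blue203 [591.2 340.9] [145.6 125.1] 2.2 z [ 4.5 10.5 19.5]
cover [ 520.  -190.6] [130.5 101.3] 13.6 z [104.3 107.7 110.7]
bar [ 520.  -190.2] [70.1 16.7] 14.0 z [133.8 137.1 140.2]
rim/posttop [ 429.7 -164.4] [51.8 17.1] 38.6 z [76.6 82.9 86.3]
posttop2 [ 466.4 -291.9] [8.8 2.1] 33.1 z [30.6 30.8 31.3]
mat [ 511.9 -431.2] [258.1 235.3] 0.2 z [2.2 4.1 7.2]
carton [ 741.9 -150.2] [121.1  71.8] -80.1 z [54.1 59.8 63.3]
jar [740. 111.] [60.8 58.9] -88.3 z [81.  85.  88.3]
wrench [364.7 -69.9] [175.2  74.4] 0.9 z [ 2.2  5.  10.6]
```

View pics/crop0.png

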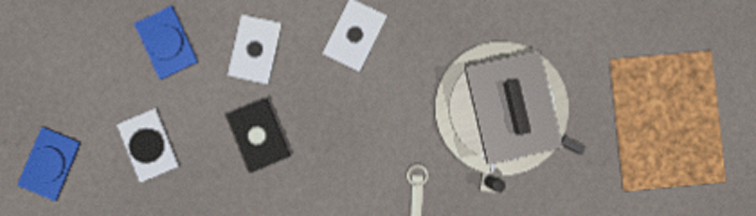

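The top view (up = +x, left = +y) shows these candidates:
- Body: the black block at (253,284), about 28 mm high. There is no lookalike.
- Spacers: plain plates at (252,237) and (307,229), about 9 mm high.
- Disc plate: the one with a black disc at (192,290). The same shape in blue at (203,233) and (138,300) is the decoy.
- Cover and mat: the cover is at (415,265) and the mat at (500,272).
- Collar post and stop: the post is at (404,306), with its top at z≈83. The block at (449,286) is about 26 mm high, so it is the stop.

The close crop confirms the choices.

```bash
cat >> h.py <<'E'
def go(x,y,z,yaw):
    s=r.sense(); p=s["tool_pos"]; M=R.from_euler("xyz",s["tcp_rot"],degrees=True)
    dy=(yaw-s["tcp_rot"][2]+90)%180-90
    T=R.from_euler("xyz",[180,0,yaw if abs((yaw-s["tcp_rot"][2]+180)%360-180)<=90 else yaw+180],degrees=True)
    print("at",p.round(1),s["tcp_rot"].round(2),"shift mm",M.inv().apply(np.array([x,y,z])-p).round(1),"turn",(M.inv()*T).as_rotvec(degrees=True).round(2),"gap",round(s["finger_gap"],1),"f",s["ft_force"].round(1))
def plate(p,box,z,kind):
    u0,v0,u1,v1=box; c=p[v0:v1,u0:u1].astype(int); mx=c.max(2); mn=c.min(2)
    m={"light":mn>150,"dark":mx<62,"cork":(c[...,2]-c[...,0]>45)}[kind].astype(np.uint8)
    m=cv2.morphologyEx(m,cv2.MORPH_OPEN,np.ones((3,3)))
    q=max(cv2.findContours(m,cv2.RETR_EXTERNAL,cv2.CHAIN_APPROX_NONE)[0],key=cv2.contourArea).reshape(-1,2)+[u0,v0]
    w=ray("top",q,z)[:,:2]; c,s,a=cv2.minAreaRect(w.astype(np.float32))
    if s[0]<s[1]: a+=90; s=s[::-1]
    return np.round(c,1),np.round(s,1),round((a+90)%180-90,1)
E
python3 - <<'E'
from h import *
p=cv2.imread("pics/top0.png")
print("body",plate(p,(225,255,285,315),28,"dark"))
print("disc",plate(p,(165,262,215,318),9,"light"))
print("s1",plate(p,(228,208,275,264),9,"light"))
print("s2",plate(p,(280,200,332,258),9,"light"))
print("mat",plate(p,(455,220,545,320),4,"cork"))
d=np.load("top0.npy");W=cloud("top",d)
w=W[285:322,385:465].reshape(-1,3);w=w[(w[:,2]>70)&(w[:,2]<92)];print(w[:,:2].min(0),w[:,:2].max(0), np.median(w[w[:,0]<432],0))
go(520,-190.4,220,14)
E
```

```text
body (array([462.4, 200.5]), array([86.6, 61.5]), 23.7)
disc (array([420.9, 352. ]), array([59.9, 41.4]), -66.2)
s1 (array([583.6, 212.9]), array([91.5, 59.8]), -11.5)
s2 (array([606.9,  69.9]), array([90., 60.]), -25.4)
mat (array([ 505.7, -432.2]), array([189.7, 149.6]), 6.0)
[ 407.30534216 -184.09914642] [ 424.29053223 -166.55414007] [ 417.08817591 -174.2401053    82.68398397]
at [ 230.6 -553.4  249.3] [-1.799e+02 -1.000e-02  2.262e+01] shift mm [ 406.7 -223.7   29.8] turn [-0.1  -0.    8.62] gap 85.5 f [ 0.6 -0.5  0.2]
```

```bash
python3 -m handwheel '[[0.015,-0.008,0,0,0,0,0.06],[0.028,-0.0155,0,0,0,1,0.06],[0.028,-0.0155,0.001,0,0,1,0.06],[0.028,-0.0155,0.002,0,0,1,0.06],[0.028,-0.0155,0.002,0,0,1,0.06],[0.028,-0.0155,0.002,0,0,1,0.06],[0.028,-0.0155,0.002,0,0,1,0.06],[0.028,-0.0155,0.002,0,0,1,0.06]]' 40 | tail -5; python3 -c "
from h import *
go(520,-190.4,220,14)"
```

```text
tool_pos: [390.6, -370.6, 239.0]
tcp_rot: [-180.0, -0.0, 15.6]
ft_force: [-0.2, -0.1, 0.2]
finger_gap: 60.0
grip_force: 0.0
at [ 390.6 -370.6  239. ] [-179.97   -0.     15.58] shift mm [ 173.  -138.8   19. ] turn [-0.03 -0.    1.58] gap 60.0 f [-0.2 -0.1  0.2]
```

```bash
python3 -m handwheel '[[0.028,-0.0225,0.003,0,0,0.5,0.06],[0.028,-0.0225,0.003,0,0,0.5,0.06],[0.028,-0.0225,0.003,0,0,0.5,0.06],[0.028,-0.0225,0.003,0,0,0,0.06],[0.028,-0.0225,0.003,0,0,0,0.06],[0.02,-0.016,0.002,0,0,0,0.06],[0.01,-0.008,0.002,0,0,0,0.06],[0,0,0,0,0,0,0.06]]' | grep tool; python3 -c "
from h import *
go(520,-190.4,130,14)"
```

```text
tool_pos: [520.6, -194.8, 219.4]
at [ 520.6 -194.8  219.4] [-1.7992e+02  3.0000e-02  1.4330e+01] shift mm [ 0.6 -4.2 89.4] turn [-0.08  0.03  0.33] gap 59.7 f [-0.8 -0.5 -0.5]
```

```bash
python3 -m handwheel '[[0.0005,-0.002,0.02,0,0,0.3,0.06],[0,-0.002,0.02,0,0,0,0.06],[0,0,0.02,0,0,0,0.06],[0,0,0.016,0,0,0,0.06],[0,0,0.008,0,0,0,0.06],[0,0,0.005,0,0,0,0.06],[0,0,0,0,0,0,0.03],[0,0,0,0,0,0,0.0]]' 40 | tail -4;python3 -m handwheel '[[0,0,0,0,0,0,0],[0,0,0,0,0,0,0],[0,0,0,0,0,0,0],[0,0,0,0,0,0,0],[0,0,0,0,0,0,0],[0,0,-0.01,0,0,0,0],[0,0,-0.02,0,0,0,0],[0,0,-0.02,0,0,0,0]]' 40; python3 -c "
from h import *
go(505.7,-432.2,190,6)"
```

```text
tcp_rot: [180.0, -0.0, 13.8]
ft_force: [0.5, -0.3, -0.2]
finger_gap: 37.1
grip_force: 0.0
time: 2.77
tool_pos: [518.3, -193.3, 181.2]
tcp_rot: [-179.9, 0.1, 13.8]
ft_force: [0.1, 0.2, -2.6]
finger_gap: 15.5
grip_force: 41.6
at [ 518.3 -193.3  181.2] [-1.799e+02  1.200e-01  1.383e+01] shift mm [-69.3 228.9  -9.1] turn [-0.09  0.13  7.83] gap 15.5 f [ 0.1  0.2 -2.6]
```

```bash
python3 -m handwheel '[[-0.004,0.014,0,0,0,1,0],[-0.009,0.03,0,0,0,1,0],[-0.009,0.031,0,0,0,1,0],[-0.009,0.031,0,0,0,1,0],[-0.009,0.031,0,0,0,1,0],[-0.009,0.031,0,0,0,1,0],[-0.009,0.03,0,0,0,1,0],[-0.005,0.02,0,0,0,0.8,0]]'|grep grip; python3 -m handwheel '[[0,0,0,0,0,0,0],[0,0,0,0,0,0,0]]'; python3 -c "
from h import *
go(505.7,-432.2,44,6)"
```

```text
grip_force: 41.7
time: 3.6
tool_pos: [494.8, -420.9, 180.3]
tcp_rot: [-179.9, 0.1, 5.9]
ft_force: [0.3, 0.7, -1.8]
finger_gap: 15.6
grip_force: 41.7
at [ 494.8 -420.9  180.3] [-1.7994e+02  5.0000e-02  5.8700e+00] shift mm [  9.8  12.5 136.3] turn [-0.06  0.05 -0.13] gap 15.6 f [ 0.3  0.7 -1.8]
```

```bash
python3 -m handwheel '[[0.005,0.006,0.02,0,0,0,0],[0.005,0.006,0.03,0,0,0,0],[0,0,0.03,0,0,0,0],[0,0,0.025,0,0,0,0],[0,0,0.015,0,0,0,0],[0,0,0.008,0,0,0,0],[0,0,0.004,0,0,0,0],[0,0,0,0,0,0,0]]'|grep -v time; python3 -m handwheel '[[0,0,0.002,0,0,0,0],[0,0,0.002,0,0,0,0],[0,0,0,0,0,0,0]]'
```

```text
tool_pos: [507.4, -430.1, 49.4]
tcp_rot: [-180.0, 0.0, 6.0]
ft_force: [0.2, -0.1, -2.1]
finger_gap: 15.3
grip_force: 41.6
time: 4.52
tool_pos: [507.8, -430.9, 46.6]
tcp_rot: [179.9, -0.1, 6.0]
ft_force: [-0.5, -0.2, -2.1]
finger_gap: 15.4
grip_force: 41.6
```

```bash
python3 -m handwheel '[[0,0,0.002,0,0,0,0],[0,0,0.002,0,0,0,0],[0,0,0,0,0,0,0]]'|grep -E 'pos|ft'; python3 -m handwheel '[[0,0,0.0015,0,0,0,0],[0,0,0,0,0,0,0]]'|grep -E 'pos|ft'
```

```text
tool_pos: [507.9, -431.1, 44.6]
ft_force: [-6.7, 5.3, 16.7]
tool_pos: [507.9, -431.1, 44.5]
ft_force: [-11.5, 10.4, 26.8]
```

```bash
python3 -m handwheel '[[0,0,0,0,0,0,0.03],[0,0,0,0,0,0,0.05],[0,0,0,0,0,0,0.05],[0,0,0,0,0,0,0.05],[0,0,-0.02,0,0,0,0.05],[0,0,-0.03,0,0,0,0.05],[0,0,-0.035,0,0,0,0.06],[0,0,-0.035,0,0,0,0.085]]'|grep -E 'pos|ft'
python3 - <<'E'
from h import *
p,d=r.snapshot("top"); cv2.imwrite("pics/top1.png",p); np.save("top1.npy",d); W=cloud("top",d)
cv2.imwrite("pics/crop1.png",cv2.resize(p[200:330,350:550],None,fx=4,fy=4,interpolation=cv2.INTER_CUBIC))
w=W[215:330,460:545].reshape(-1,3);w=w[(w[:,2]>12)&(w[:,2]<24)]
print("cover",cv2.minAreaRect(w[:,:2].astype(np.float32)),np.median(w,0))
w=W[200:330,360:470].reshape(-1,3);w=w[(w[:,2]>97)&(w[:,2]<110)]
print("rim",cv2.minAreaRect(w[:,:2].astype(np.float32)),np.median(w,0),len(w))
print("body",plate(p,(225,255,285,315),28,"dark"))
go(462.4,200.5,120,23.7)
E
```

```text
tool_pos: [506.5, -429.7, 159.7]
ft_force: [0.7, -0.4, 0.3]
cover ((508.19677734375, -430.021484375), (131.1144561767578, 103.89546203613281), 5.704256534576416) [ 513.87756098 -417.62483249   19.33496992]
rim ((520.2659912109375, -191.65582275390625), (114.86132049560547, 85.43586730957031), 13.98946475982666) [ 496.72945895 -192.59535056  100.63536165] 262
body (array([462.3, 200.7]), array([86.7, 61.2]), 23.5)
at [ 509.7 -432.7  170. ] [179.56  -0.36   6.02] shift mm [  19.1 -635.    45.2] turn [  0.5   -0.29 -17.68] gap 77.3 f [ 2.6 -2.8  7. ]
```

View pics/crop1.png

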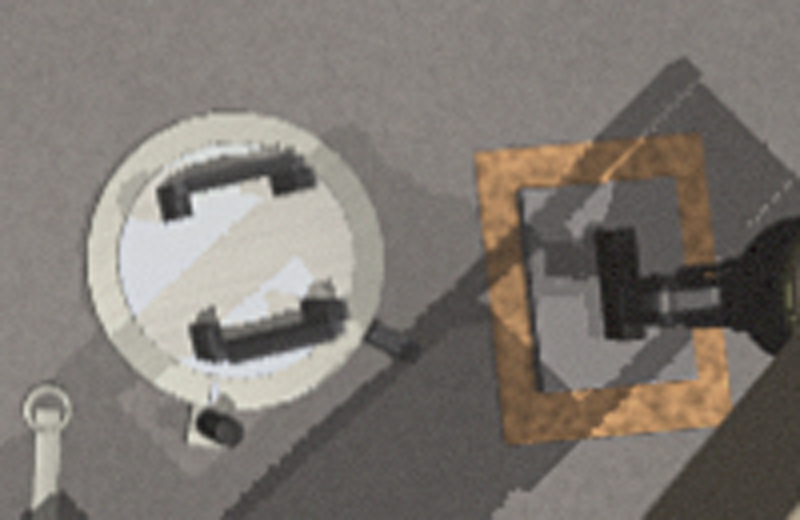

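The cover is lying centred on the mat, with the grey plate inside the cork. The jig's two U walls are clear around crop pixel (250,255). The post's black top is at (220,428) and the stop block is at (390,340).

```bash
python3 -m handwheel '[[0.001,-0.015,0,0,0,0,0.085],[0.001,-0.035,0,0,0,0,0.085],[0.001,-0.036,0,0,0,0,0.085],[0.001,-0.036,0,0,0,0,0.085],[0.001,-0.036,0,0,0,0,0.085],[0.001,-0.036,0,0,0,0,0.085],[0.001,-0.036,0,0,0,0,0.085],[0.001,-0.036,0,0,0,0,0.085]]'|grep -E 'pos|ft'; python3 -m handwheel '[[0.001,-0.036,0,0,0,0,0.085],[0.001,-0.036,0,0,0,0,0.085],[0.001,-0.036,0,0,0,0,0.085],[0.001,-0.036,0,0,0,0,0.085],[0.001,-0.036,0,0,0,0,0.085],[0.001,-0.036,0,0,0,0,0.085],[0.001,-0.036,0,0,0,0,0.085],[0.001,-0.03,0,0,0,0,0.085]]'|grep -E 'pos|ft';python3 -m handwheel '[[0.001,-0.02,0,0,0,0,0.085],[0,0,0.01,0,0,-6,0.085],[0,0,0.01,0,0,-6,0.085],[0,0,0.01,0,0,-5.7,0.085],[0,0,0,0,0,0,0.085]]'|grep -E 'pos|ft'
python3 - <<'E'
from h import *
p,d=r.snapshot("scene"); W=cloud("scene",d)
W=cloud("top",np.load("top1.npy")); p=cv2.imread("pics/top1.png")
w=W[250:320,220:290].reshape(-1,3);w=w[(w[:,2]>21)&(w[:,2]<36)]
print("body",cv2.minAreaRect(w[:,:2].astype(np.float32)))
c=p[270:298,240:266].min(2)>150; v,u=np.nonzero(c); print("dot",len(u),ray("top",[[u.mean()+240,v.mean()+270]],28))
go(462.3,200.7,31,23.5)
E
```

```text
tool_pos: [486.8, -163.4, 159.5]
ft_force: [-0.6, 1.0, 1.2]
tool_pos: [465.0, 118.6, 159.7]
ft_force: [0.6, 0.1, 0.2]
tool_pos: [463.0, 136.4, 127.4]
ft_force: [0.1, -0.2, -1.2]
body ((462.2098388671875, 203.33323669433594), (90.00541687011719, 60.92747116088867), 23.646770477294922)
dot 68 [[461.02899092 203.30531546  28.        ]]
at [463.5 136.3 128.5] [-1.7997e+02  1.4000e-01  2.3640e+01] shift mm [ 25.  -59.4  97.5] turn [-0.03  0.14  0.14] gap 84.6 f [-0.1 -0.6 -0.8]
```

```bash
python3 -m handwheel '[[0.008,-0.02,0,0,0,0,0.085],[0.009,-0.021,0,0,0,0,0.085],[0.009,-0.0205,0.01,0,0,0,0.085],[0,0,0.025,0,0,0,0.085],[0,0,0.025,0,0,0,0.085],[0,0,0.02,0,0,0,0.085],[0,0,0.01,0,0,0,0.085],[0,0,0,0,0,0,0.085]]'|grep -E 'pos|ft'
python3 - <<'E'
from h import *
go(462.2,203,31,23.6)
E
```

```text
tool_pos: [461.9, 202.4, 37.7]
ft_force: [-0.5, -1.2, -0.7]
at [461.9 202.4  37.7] [-179.98    0.24   23.56] shift mm [ 0.5 -0.4  6.7] turn [-0.02  0.24 -0.04] gap 84.9 f [-0.5 -1.2 -0.7]
```

```bash
python3 -m handwheel '[[0.0005,0,0.005,0,0,0,0.085],[0,0,0.002,0,0,0,0.085],[0,0,0,0,0,0,0.05],[0,0,0,0,0,0,0.05],[0,0,0,0,0,0,0.05],[0,0,0,0,0,0,0.05],[0,0,0,0,0,0,0.05],[0,0,0,0,0,0,0.05]]' 60|grep -vE 'time'
python3 -m handwheel '[[0,0,-0.004,0,0,0,0.05],[0,0,-0.01,0,0,0,0.05],[0,0,-0.03,0,0,0,0.05],[0,0,-0.03,0,0,0,0.05],[0,0,-0.03,0,0,0,0.05],[0,0,-0.03,0,0,0,0.05],[0,0,-0.02,0,0,0,0.05],[0,0,0,0,0,0,0.05]]' 60|grep -vE 'time'
python3 - <<'E'
from h import *
p,d=r.snapshot("scene");cv2.imwrite("pics/s2.png",cv2.resize(p[80:260,300:500],None,fx=3,fy=3,interpolation=cv2.INTER_CUBIC))
go(520.3,-191.7,185,14)
E
```

```text
tool_pos: [465.1, 203.5, 34.5]
tcp_rot: [180.0, -0.1, 23.7]
ft_force: [-2.0, -1.2, 6.7]
finger_gap: 57.7
grip_force: 65.1
tool_pos: [466.8, 204.3, 193.4]
tcp_rot: [179.9, -0.5, 23.7]
ft_force: [0.5, -0.4, -2.5]
finger_gap: 58.2
grip_force: 65.9
at [465.8 203.9 190.4] [179.97  -0.36  23.72] shift mm [-109.3  384.1    4.9] turn [ 0.   -0.36  9.72] gap 57.6 f [-0.4 -0.3 -3.4]
```

View pics/s2.png

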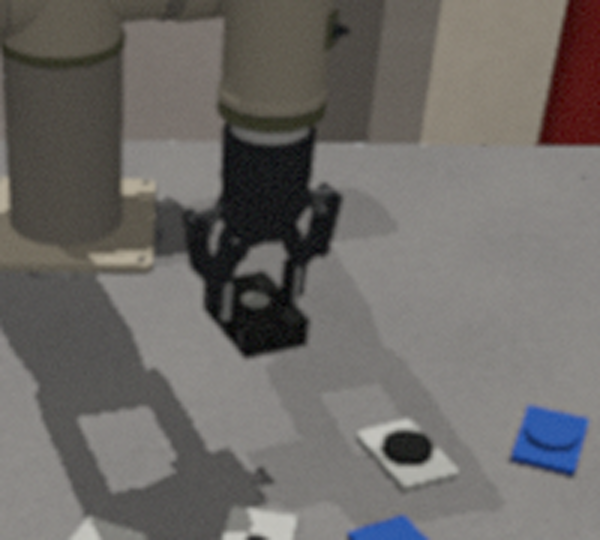

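The scene crop shows the body held level across its width, at (260,310). The disc plate still lies at (408,448).

```bash
python3 -m handwheel '[[-0.003,0.01,0,0,0,0,0.05],[-0.007,0.024,0,0,0,0,0.05],[-0.01,0.035,0,0,0,0,0.05],[-0.01,0.035,0,0,0,0,0.05],[-0.01,0.035,0,0,0,0,0.05],[-0.01,0.035,0,0,0,0,0.05],[-0.01,0.035,0,0,0,0,0.05],[-0.01,0.035,0,0,0,0,0.05]]'|grep -E 'pos|grip'
python3 -m handwheel '[[-0.01,0.035,0,0,0,0,0.05],[-0.01,0.035,0,0,0,0,0.05],[-0.01,0.035,0,0,0,0,0.05],[-0.007,0.024,0,0,0,3,0.05],[-0.002,0.01,0,0,0,4,0.05],[0,0,0,0,0,2.7,0.05],[0,0,0,0,0,0,0.05],[0,0,0,0,0,0,0.05]]'|grep -E 'pos|grip'
python3 - <<'E'
from h import *
go(520.3,-191.7,185,14)
p,d=r.snapshot("scene");cv2.imwrite("pics/s3.png",cv2.resize(p[120:280,150:330],None,fx=4,fy=4,interpolation=cv2.INTER_CUBIC)[:600,:720])
np.save("s3.npy",d)
p,d=r.snapshot("top");cv2.imwrite("pics/t3.png",cv2.resize(p[200:330,340:480],None,fx=4,fy=4,interpolation=cv2.INTER_CUBIC));np.save("t3.npy",d)
s=r.sense();print(s["tool_pos"],s["tcp_rot"])
E
```

```text
tool_pos: [496.3, -50.3, 184.3]
grip_force: 65.8
tool_pos: [516.2, -191.2, 184.6]
grip_force: 65.9
at [ 516.2 -191.2  184.6] [-1.7986e+02  1.7000e-01  1.4080e+01] shift mm [ 3.8  1.4 -0.5] turn [-0.14  0.17  0.07] gap 58.2 f [ 0.2 -0.2 -2.9]
[ 516.93356872 -190.76454741  185.52525695] [-1.79917243e+02  9.59375226e-02  1.41347889e+01]
```

View pics/t3.png

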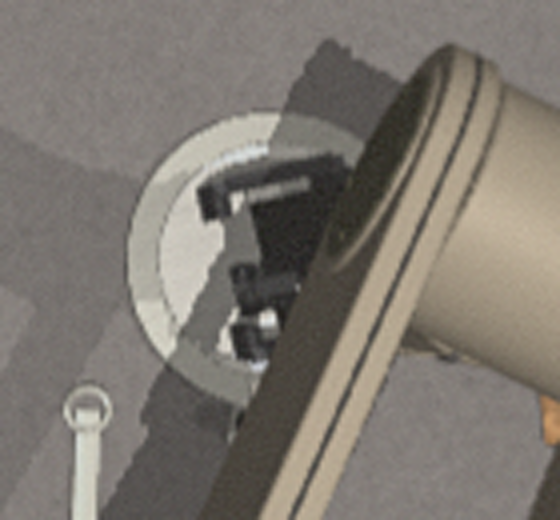

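The top view is mostly hidden by the forearm, and only part of the body shows at (290,235). I'll use the scene camera's depth to find where the body sits in the hand.

Run:
```python
from h import *
d=np.load("s3.npy");W=cloud("scene",d)
a=np.radians(14);c0=np.array([516.6,-191.0])
def loc(w): q=w[:,:2]-c0; return np.c_[q[:,0]*np.cos(a)+q[:,1]*np.sin(a),-q[:,0]*np.sin(a)+q[:,1]*np.cos(a),w[:,2]]
L=loc(W[100:290,130:340].reshape(-1,3)); L=L[(abs(L[:,0])<75)&(abs(L[:,1])<75)]
for z in range(90,200,6):
    q=L[(L[:,2]>=z)&(L[:,2]<z+6)]
    if len(q): print(z,len(q),np.percentile(q[:,0],[1,50,98]).round(1),np.percentile(q[:,1],[1,50,98]).round(1))
m=L[(L[:,2]>157)&(L[:,2]<180)&(L[:,0]>35)]
print("front face x",np.median(m[:,0]),"y",np.percentile(m[:,1],[1,99]))
m=L[(L[:,2]>97)&(L[:,2]<108)]; print("rim",cv2.minAreaRect(m[:,:2].astype(np.float32)))
```

```text
90 101 [-44.4  56.7  63. ] [-41.7  -4.6  37.1]
96 99 [-45.4  56.5  63.7] [-42.5   4.1  40.1]
102 24 [-33.7  59.5  65. ] [-42.3  -9.7  36.6]
150 45 [37.7 42.5 46.1] [-29.3  -1.2  29.9]
156 43 [36.  43.1 46.1] [-27.7  -0.6  28.5]
162 43 [ 0.8 42.9 46.7] [-29.1   2.9  30.2]
168 56 [14.4 42.9 46.3] [-30.2  -2.4  30.1]
174 407 [-46.4   7.9  44.9] [-32.7   0.3  30.1]
180 71 [-40.6   5.6  42.9] [-42.3   0.   38.9]
186 24 [-6.4  7.8 12.5] [-41.5 -29.   40.8]
192 19 [ 4.3  7.7 12.3] [-40.8  29.   41.5]
198 27 [-6.7  9.  13.9] [-42.3 -29.   42.5]
front face x 42.710829647555514 y [-28.7173253   29.83622063]
rim ((9.262962341308594, -1.0376014709472656), (82.94969940185547, 112.08558654785156), 89.81207275390625)
```

Run:
```python
from h import *
p=cv2.imread("pics/top0.png")
W=cloud("top",np.load("top0.npy"))
m=(W[...,2]>10)&(W[...,2]<20); m[:, :360]=0;m[:,460:]=0;m[:210]=0;m[330:]=0
w=W[m]; q=w[:,:2]; rr=np.hypot(*(q-[520,-191]).T); q=q[rr<100]
h=cv2.convexHull(q.astype(np.float32)).reshape(-1,2)
A=np.c_[2*h,np.ones(len(h))]; s=np.linalg.lstsq(A,(h**2).sum(1),rcond=None)[0]; print(s[:2],np.sqrt(s[2]+s[0]**2+s[1]**2))
g=p[200:330,360:460].astype(int); mm=(g.min(2)>125).astype(np.uint8)
c=max(cv2.findContours(mm,cv2.RETR_EXTERNAL,cv2.CHAIN_APPROX_NONE)[0],key=cv2.contourArea).reshape(-1,2)+[360,200]
h=ray("top",cv2.convexHull(c).reshape(-1,2),16)[:,:2]
for _ in range(4):
    A=np.c_[2*h,np.ones(len(h))]; s=np.linalg.lstsq(A,(h**2).sum(1),rcond=None)[0]; R0=np.sqrt(s[2]+s[0]**2+s[1]**2); e=abs(np.hypot(*(h-s[:2]).T)-R0); h=h[e<max(2,np.percentile(e,85))]
print(s[:2],R0,len(h))
# rim via each image: median of z-noise-tolerant
W=cloud("top",np.load("top1.npy")); w=W[200:330,360:470].reshape(-1,3)
for lo in (94,97,100): 
    x=w[(w[:,2]>lo)&(w[:,2]<112)]; print(cv2.minAreaRect(x[:,:2].astype(np.float32)))
```

```text
[ 519.60337536 -191.39675313] 94.96154203629256
[ 517.42222142 -197.48294762] 99.83054003756166 16
((520.253173828125, -191.6590118408203), (114.8877182006836, 85.43586730957031), 13.989461898803711)
((520.2659912109375, -191.65582275390625), (114.86132049560547, 85.43586730957031), 13.98946475982666)
((520.4610595703125, -191.160400390625), (114.30623626708984, 84.4664535522461), 13.904928207397461)
```

```bash
python3 -m handwheel '[[0.003,0.0015,0,0,0,0,0.05],[0.0025,0,0.015,0,0,0,0.05],[0,0,0.015,0,0,0,0.05],[0,0,0.01,0,0,0,0.05],[0,0,0.005,0,0,0,0.05],[0,0,0,0,0,0,0.05]]'|grep -E 'pos|ft'
python3 -m handwheel '[[0,0,0.005,0,0,0,0.05],[0,0,0.005,0,0,0,0.05],[0,0,0.004,0,0,0,0.05],[0,0,0,0,0,0,0.05]]'|grep -E 'pos|ft'
python3 -m handwheel '[[0,0,0.005,0,0,0,0.05],[0,0,0.005,0,0,0,0.05],[0,0,0.004,0,0,0,0.05],[0,0,0,0,0,0,0.05]]'|grep -E 'pos|ft'
python3 -c "
from h import *
go(520.3,-191.7,54.5,14)"
```

```text
tool_pos: [522.5, -190.7, 140.1]
ft_force: [-1.1, 0.9, -3.2]
tool_pos: [523.1, -191.2, 127.0]
ft_force: [-0.5, -0.3, -2.2]
tool_pos: [522.7, -191.1, 112.4]
ft_force: [-0.3, 0.6, -4.3]
at [ 522.7 -191.1  112.4] [-1.7993e+02  9.0000e-02  1.4020e+01] shift mm [-2.4  0.1 57.9] turn [-0.07  0.09  0.02] gap 58.2 f [-0.3  0.6 -4.3]
```

```bash
python3 -m handwheel '[[0,0,0.008,0,0,0,0.05],[0,0,0.01,0,0,0,0.05],[0,0,0.01,0,0,0,0.05],[0,0,0.007,0,0,0,0.05],[0,0,0.003,0,0,0,0.05],[0,0,0,0,0,0,0.05]]'|grep -E 'pos|ft'
python3 -m handwheel '[[0,0,0.006,0,0,0,0.05],[0,0,0.003,0,0,0,0.05],[0,0,0,0,0,0,0.05]]'|grep -E 'pos|ft'
python3 -m handwheel '[[0,0,0.003,0,0,0,0.05],[0,0,0.002,0,0,0,0.05],[0,0,0,0,0,0,0.05]]'|grep -E 'pos|ft'
```

```text
tool_pos: [522.5, -190.9, 74.1]
ft_force: [-0.6, 0.5, -3.2]
tool_pos: [523.1, -191.3, 66.1]
ft_force: [-0.6, -0.4, -3.1]
tool_pos: [523.3, -191.3, 61.4]
ft_force: [-0.4, -0.6, -2.6]
```

```bash
python3 -m handwheel '[[0,0,0.003,0,0,0,0.05],[0,0,0.001,0,0,0,0.05],[0,0,0,0,0,0,0.05]]'|grep -E 'pos|ft'
python3 -m handwheel '[[0,0,0.002,0,0,0,0.05],[0,0,0.001,0,0,0,0.05],[0,0,0,0,0,0,0.05]]'|grep -E 'pos|ft'
```

```text
tool_pos: [523.2, -191.3, 57.4]
ft_force: [-0.3, -0.2, -2.7]
tool_pos: [523.4, -191.4, 54.7]
ft_force: [-0.7, 0.3, -3.3]
```

```bash
python3 -m handwheel '[[0,0,0.0015,0,0,0,0.05],[0,0,0.0005,0,0,0,0.05],[0,0,0,0,0,0,0.05]]'|grep -E 'pos|ft'
python3 -m handwheel '[[0,0,0.001,0,0,0,0.05],[0,0,0,0,0,0,0.05]]'|grep -E 'pos|ft'
```

```text
tool_pos: [523.6, -191.5, 54.5]
ft_force: [-8.8, 3.6, 13.2]
tool_pos: [523.6, -191.5, 54.4]
ft_force: [-13.0, 5.5, 22.7]
```

```bash
python3 -m handwheel '[[0,0,0,0,0,0,0.085],[0,0,0,0,0,0,0.085],[0,0,0,0,0,0,0.085],[0,0,-0.01,0,0,0,0.085],[0,0,-0.03,0,0,0,0.085],[0,0,-0.035,0,0,0,0.085],[0,0,-0.035,0,0,0,0.085],[0,0,-0.02,0,0,0,0.085]]'|grep -E 'pos|ft|gap'
python3 - <<'E'
from h import *
p,d=r.snapshot("top"); W=cloud("top",d)
print("disc",plate(p,(165,262,215,318),9,"light"))
print("s1",plate(p,(228,208,275,264),9,"light"))
print("s2",plate(p,(280,200,332,258),9,"light"))
go(606.9,69.9,150,-25.4)
p,d=r.snapshot("scene"); W=cloud("scene",d); np.save("s4.npy",d)
cv2.imwrite("pics/s4.png",cv2.resize(p[150:280,170:370],None,fx=4,fy=4,interpolation=cv2.INTER_CUBIC))
w=W[150:280,180:300].reshape(-1,3); a=np.radians(14);q=w[:,:2]-[520.3,-191.5]
l=np.c_[q@[np.cos(a),np.sin(a)],q@[-np.sin(a),np.cos(a)]]; k=(abs(l[:,0])<30)&(abs(l[:,1])<20)&(w[:,2]<90); print("top z in pocket",np.percentile(w[k,2],[10,50,90]),k.sum())
E
```

```text
tool_pos: [524.9, -192.1, 187.0]
ft_force: [1.2, -0.0, 1.5]
finger_gap: 85.0
disc (array([421.1, 351.9]), array([60.4, 41.4]), -66.6)
s1 (array([583.4, 212.9]), array([91.8, 59.9]), -11.3)
s2 (array([606.4,  70.1]), array([91.1, 60. ]), -25.4)
at [ 526.6 -192.9  190.7] [179.62  -0.47  14.02] shift mm [ 141.2 -235.8   40.3] turn [ 0.21 -0.58 39.42] gap 85.3 f [ 2.2 -0.6  3.9]
top z in pocket [47.12334566 48.82868379 50.010677  ] 35
```

View pics/s4.png

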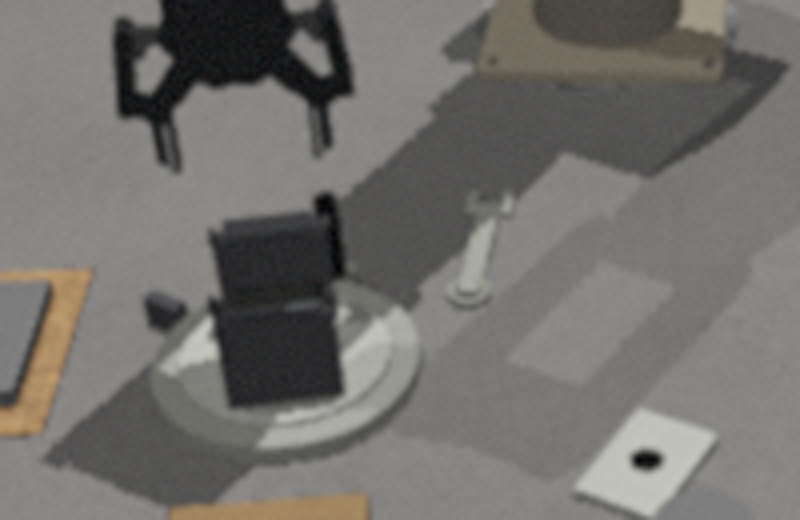

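The body is home: its top measures z≈48.8, against the 48 expected. The jig, stop block and wrench are undisturbed, and the gripper is clear and open above.

```bash
python3 -m handwheel '[[0.008,-0.014,0,0,0,0,0.085],[0.0175,-0.0295,0,0,0,0,0.085],[0.02,-0.033,0.005,0,0,0,0.085],[0.02,-0.033,0.007,0,0,0,0.085],[0.02,-0.033,0.007,0,0,0,0.085],[0.02,-0.033,0.007,0,0,0,0.085],[0.02,-0.033,0.007,0,0,0,0.085],[0.016,-0.027,0.007,0,0,5,0.085]]'|grep -E 'pos|ft'
python3 -m handwheel '[[0,0,0,0,0,5.5,0.085],[0,0,0,0,0,6,0.085],[0,0,0,0,0,6,0.085],[0,0,0,0,0,6,0.085],[0,0,0,0,0,6,0.085],[0,0,0,0,0,5,0.085],[0,0,0,0,0,0,0.085]]'|grep -E 'pos|ft'
python3 -c "
from h import *
go(606.7,70,30,-25.4)"
```

```text
tool_pos: [603.6, 74.1, 140.9]
ft_force: [0.7, 0.0, 0.7]
tool_pos: [603.2, 71.4, 141.1]
ft_force: [0.7, -1.0, 0.3]
at [603.2  71.4 141.1] [ 1.7997e+02  7.0000e-02 -2.5710e+01] shift mm [  3.9  -0.4 111.1] turn [ 0.03  0.07 -0.31] gap 85.2 f [ 0.7 -1.   0.3]
```

```bash
python3 -m handwheel '[[0.002,0,0.02,0,0,-0.3,0.085],[0.002,0,0.03,0,0,0,0.085],[0,0,0.03,0,0,0,0.085],[0,0,0.02,0,0,0,0.085],[0,0,0.011,0,0,0,0.085],[0,0,0.004,0,0,0,0.085],[0,0,0,0,0,0,0.085],[0,0,0,0,0,0,0.085]]'|grep -E 'pos|ft'
python3 -c "
from h import *
go(606.7,70,14,-25.4)"
```

```text
tool_pos: [608.2, 69.7, 28.0]
ft_force: [0.1, 0.2, -0.1]
at [608.2  69.7  28. ] [-1.7996e+02 -8.0000e-02 -2.5130e+01] shift mm [-1.5  0.4 14. ] turn [-0.04 -0.08  0.27] gap 84.8 f [ 0.1  0.2 -0.1]
```

```bash
python3 -m handwheel '[[-0.001,0,0.008,0,0,0.2,0.085],[0,0,0.004,0,0,0,0.085],[0,0,0.002,0,0,0,0.085],[0,0,0,0,0,0,0.085]]'|grep -E 'pos|ft'
python3 -m handwheel '[[0,0,0,0,0,0,0.05],[0,0,0,0,0,0,0.05],[0,0,0,0,0,0,0.05],[0,0,0,0,0,0,0.05],[0,0,0,0,0,0,0.05],[0,0,0,0,0,0,0.05]]' 50|grep -v time
```

```text
tool_pos: [606.1, 70.1, 12.4]
ft_force: [0.6, -0.0, -0.1]
tool_pos: [607.8, 70.1, 14.5]
tcp_rot: [-179.9, -0.1, -25.4]
ft_force: [-1.3, 0.1, 8.0]
finger_gap: 58.7
grip_force: 58.6
```

```bash
python3 -m handwheel '[[0,0,-0.003,0,0,0,0.05],[0,0,-0.015,0,0,0,0.05],[0,0,-0.03,0,0,0,0.05],[0,0,-0.03,0,0,0,0.05],[0,0,-0.03,0,0,0,0.05],[0,0,-0.03,0,0,0,0.05],[0,0,-0.02,0,0,0,0.05],[0,0,0,0,0,0,0.05]]' 50|grep -v time
python3 - <<'E'
from h import *
p,d=r.snapshot("scene");W=cloud("scene",d)
s=r.sense();a=np.radians(s["tcp_rot"][2]);t=s["tool_pos"]
w=W[100:300,230:430].reshape(-1,3);q=w[:,:2]-t[:2];l=np.c_[q@[np.cos(a),np.sin(a)],q@[-np.sin(a),np.cos(a)],w[:,2]-t[2]]
k=(abs(l[:,0])<65)&(abs(l[:,1])<50)&(l[:,2]<0)&(l[:,2]>-25);print(np.percentile(l[k],[1,50,99],axis=0).round(1),k.sum())
go(520.3,-191.5,175,14)
E
```

```text
tool_pos: [609.3, 70.2, 177.0]
tcp_rot: [-179.8, -0.5, -25.4]
ft_force: [1.5, 0.6, -1.0]
finger_gap: 58.5
grip_force: 54.1
[[-39.7 -31.   -9.9]
 [ 15.7  -0.4  -2.4]
 [ 50.2  37.7  -0.1]] 549
at [608.2  70.1 174. ] [-179.85   -0.29  -25.38] shift mm [ 32.7 274.   -1.5] turn [ -0.04  -0.33 -39.38] gap 58.2 f [-0.3  0.2 -2.5]
```

```bash
python3 -m handwheel '[[0.002,0.014,0,0,0,0,0.05],[0.003,0.025,0,0,0,0,0.05],[0.004,0.034,0,0,0,0,0.05],[0.004,0.035,0,0,0,0,0.05],[0.004,0.035,0,0,0,0,0.05],[0.004,0.035,0,0,0,0,0.05],[0.004,0.035,0,0,0,0,0.05],[0.004,0.034,0,0,0,0,0.05]]'|grep -E 'pos|grip'
python3 -m handwheel '[[0.003,0.024,0,0,0,-4,0.05],[0,0,0,0,0,-6,0.05],[0,0,0,0,0,-6,0.05],[0,0,0,0,0,-6,0.05],[0,0,0,0,0,-6,0.05],[0,0,0,0,0,-6,0.05],[0,0,0,0,0,-5.4,0.05],[0,0,0,0,0,0,0.05]]'|grep -E 'pos|grip'
python3 -c "
from h import *
go(521.4,-191.2,130,14)"
```

```text
tool_pos: [524.0, -167.0, 168.0]
grip_force: 54.1
tool_pos: [517.4, -188.4, 168.1]
grip_force: 54.1
at [ 517.4 -188.4  168.1] [-179.85    0.2    14.26] shift mm [ 3.4  3.9 38.1] turn [-0.15  0.2   0.26] gap 58.6 f [-0.6  0.1 -1.5]
```

```bash
python3 -m handwheel '[[0.0035,0.004,0,0,0,0.2,0.05],[0,0,0.015,0,0,0,0.05],[0,0,0.015,0,0,0,0.05],[0,0,0.008,0,0,0,0.05],[0,0,0,0,0,0,0.05],[0,0,0,0,0,0,0.05]]'|grep -E 'pos|grip'
python3 -c "
from h import *
go(521.4,-191.2,62.5,14)"
```

```text
tool_pos: [522.9, -191.4, 131.9]
grip_force: 54.1
at [ 522.9 -191.4  131.9] [-1.7992e+02  1.0000e-01  1.3730e+01] shift mm [-1.3 -0.4 69.4] turn [-0.08  0.1  -0.27] gap 58.4 f [-0.1  0.6 -0.8]
```

```bash
python3 -m handwheel '[[-0.001,0,0.006,0,0,-0.2,0.05],[0,0,0.008,0,0,0,0.05],[0,0,0.008,0,0,0,0.05],[0,0,0.004,0,0,0,0.05],[0,0,0,0,0,0,0.05]]'|grep -E 'pos|ft'
python3 -m handwheel '[[0,0,0.006,0,0,0,0.05],[0,0,0.006,0,0,0,0.05],[0,0,0.003,0,0,0,0.05],[0,0,0,0,0,0,0.05]]'|grep -E 'pos|ft'
python3 -m handwheel '[[0,0,0.006,0,0,0,0.05],[0,0,0.006,0,0,0,0.05],[0,0,0.003,0,0,0,0.05],[0,0,0,0,0,0,0.05]]'|grep -E 'pos|ft'
```

```text
tool_pos: [521.7, -191.7, 105.9]
ft_force: [-5.5, -0.5, 2.8]
tool_pos: [521.7, -191.8, 91.7]
ft_force: [-7.9, 0.2, 6.2]
tool_pos: [522.2, -192.0, 77.7]
ft_force: [-7.3, 0.0, 8.7]
```

```bash
python3 -m handwheel '[[-0.0015,0,0,0,0,0,0.05],[0,0,0.005,0,0,0,0.05],[0,0,0.003,0,0,0,0.05],[0,0,0,0,0,0,0.05]]'|grep -E 'pos|ft'
python3 -m handwheel '[[0,0,0.003,0,0,0,0.05],[0,0,0,0,0,0,0.05],[0,0,0,0,0,0,0.05]]'|grep -E 'pos|ft'
```

```text
tool_pos: [522.9, -193.7, 74.6]
ft_force: [-18.2, 5.1, 41.5]
tool_pos: [523.5, -193.5, 73.7]
ft_force: [-25.7, 8.6, 58.4]
```

```bash
python3 -m handwheel '[[0,0,-0.004,0,0,0,0.05],[0,0,-0.004,0,0,0,0.05],[0,0,0,0,0,0,0.05]]'|grep -E 'pos|ft|gap|rot'
python3 - <<'E'
from h import *
p,d=r.snapshot("scene");W=cloud("scene",d)
cv2.imwrite("pics/s5.png",cv2.resize(p[160:270,190:300],None,fx=5,fy=5,interpolation=cv2.INTER_CUBIC))
w=W[150:280,180:300].reshape(-1,3); a=np.radians(14);q=w[:,:2]-[520.3,-191.5]
l=np.c_[q@[np.cos(a),np.sin(a)],q@[-np.sin(a),np.cos(a)]]
for x in range(-48,48,12):
    k=(l[:,0]>x)&(l[:,0]<x+12)&(abs(l[:,1])<25)&(w[:,2]<160)
    if k.sum(): print(x,k.sum(),np.percentile(w[k,2],[5,25,50,75,95]).round(0))
E
```

```text
tool_pos: [522.1, -192.5, 75.2]
tcp_rot: [179.9, -0.1, 14.0]
ft_force: [0.9, -1.0, 1.1]
finger_gap: 58.6
-48 167 [56. 62. 70. 81. 89.]
-36 20 [59. 60. 60. 61. 62.]
-24 21 [62. 63. 66. 66. 67.]
-12 22 [68. 69. 70. 71. 72.]
0 55 [ 74.  76. 135. 145. 156.]
12 163 [ 79. 132. 142. 152. 159.]
24 15 [ 82.  83.  85. 146. 156.]
```

View pics/s5.png

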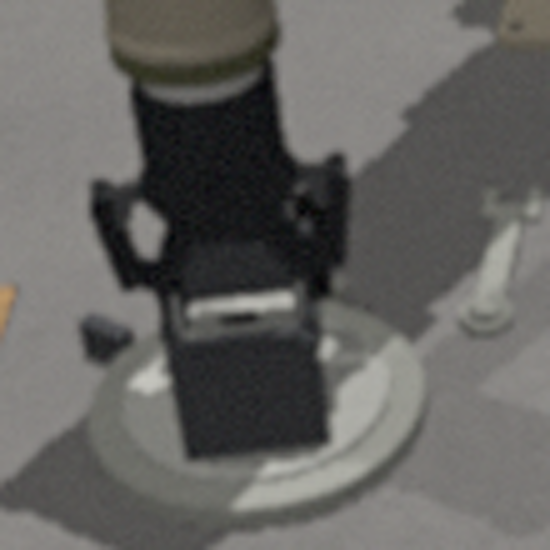

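The spacer tilted in the jaws: its front end is at z≈83 and its back end at about 60. It is entirely inside the pocket. Its diagonal is 90.4 mm and the pocket is 94 mm long, so it will lie flat once released.

```bash
python3 -m handwheel '[[0,0,0,0,0,0,0.085],[0,0,0,0,0,0,0.085],[0,0,0,0,0,0,0.085],[0,0,0,0,0,0,0.085],[0,0,-0.01,0,0,0,0.085],[0,0,-0.03,0,0,0,0.085],[0,0,-0.035,0,0,0,0.085],[0,0,-0.035,0,0,0,0.085]]'|grep -E 'pos|ft|gap'
cat >> h.py <<'E'
def pocket():
    p,d=r.snapshot("scene");W=cloud("scene",d)
    w=W[150:280,180:300].reshape(-1,3); a=np.radians(14);q=w[:,:2]-[520.3,-191.5]
    l=np.c_[q@[np.cos(a),np.sin(a)],q@[-np.sin(a),np.cos(a)]]
    for x in range(-48,48,12):
        k=(l[:,0]>x)&(l[:,0]<x+12)&(abs(l[:,1])<25)&(w[:,2]<98)
        if k.sum(): print(x,k.sum(),np.percentile(w[k,2],[5,25,50,75,95]).round(0))
    return p
E
python3 - <<'E'
from h import *
pocket()
p,d=r.snapshot("top")
cv2.imwrite("pics/t5.png",cv2.resize(p[200:330,340:480],None,fx=4,fy=4,interpolation=cv2.INTER_CUBIC))
print("disc",plate(p,(165,262,215,318),9,"light"))
print("s1",plate(p,(228,208,275,264),9,"light"))
go(583.5,212.9,150,-11.4)
E
```

```text
tool_pos: [520.3, -191.7, 184.8]
ft_force: [0.6, 0.4, 0.9]
finger_gap: 85.1
-48 219 [55. 62. 75. 87. 95.]
-36 41 [55. 56. 57. 58. 59.]
-24 41 [55. 57. 58. 58. 60.]
-12 28 [56. 57. 58. 59. 60.]
disc (array([420.9, 352. ]), array([59.9, 41.4]), -66.2)
s1 (array([583.3, 213. ]), array([91.3, 59.9]), -11.0)
at [ 524.8 -193.9  192.1] [179.56  -0.53  14.03] shift mm [ 155.2 -380.7   40.6] turn [ 0.31 -0.62 25.42] gap 84.7 f [ 1.4 -0.4  0.7]
```

The first spacer now lies flat, with its top at z≈57. Before the next pick I'll check the plate centres another way, from the centre dots and from depth.

Run:
```python
from h import *
p=cv2.imread("pics/top0.png");W=cloud("top",np.load("top0.npy"))
for nm,b in dict(s1=(228,208,275,264),s2=(280,200,332,258),disc=(165,262,215,318)).items():
    u0,v0,u1,v1=b;g=p[v0:v1,u0:u1]; 
    m=(g.min(2)>150).astype(np.uint8); cs,h=cv2.findContours(m,cv2.RETR_CCOMP,cv2.CHAIN_APPROX_NONE)
    H=[c for c,k in zip(cs,h[0]) if k[3]>=0]; H=max(H,key=cv2.contourArea); mo=cv2.moments(H)
    print(nm,"hole",ray("top",[[mo["m10"]/mo["m00"]+u0,mo["m01"]/mo["m00"]+v0]],17 if nm=="disc" else 9)[0,:2].round(1),cv2.contourArea(H))
    O=max(cs,key=cv2.contourArea).reshape(-1,2); full=cv2.convexHull(O); mo=cv2.moments(full)
    c=np.array([[mo["m10"]/mo["m00"]+u0,mo["m01"]/mo["m00"]+v0]]); q=ray("top",full.reshape(-1,2)+[u0,v0],9)[:,:2].astype(np.float32)
    print("   hull centroid",ray("top",c,9)[0,:2].round(1),cv2.minAreaRect(q))
```

```text
s1 hole [583.3 212.5] 81.0
   hull centroid [583.2 212.9] ((583.58056640625, 212.8662872314453), (59.80539321899414, 91.53292846679688), 78.51606750488281)
s2 hole [606.5  69.7] 79.5
   hull centroid [606.5  70. ] ((606.4702758789062, 69.9933853149414), (60.0330924987793, 91.0846939086914), 64.75125122070312)
disc hole [443.6 360.5] 343.5
   hull centroid [443.5 361.7] ((443.494384765625, 361.9439697265625), (90.64878845214844, 60.95560836791992), 23.679950714111328)
```

```bash
python3 -m handwheel '[[0.005,-0.012,0,0,0,0,0.085],[0.01,-0.024,0,0,0,0,0.085],[0.014,-0.034,0,0,0,0,0.085],[0.014,-0.034,0,0,0,0,0.085],[0.014,-0.034,0,0,0,0,0.085],[0.014,-0.034,0.005,0,0,0,0.085],[0.014,-0.034,0.005,0,0,0,0.085],[0.014,-0.034,0.005,0,0,0,0.085]]'|grep -E 'pos|ft'
python3 -m handwheel '[[0.014,-0.034,0.005,0,0,0,0.085],[0.014,-0.034,0.005,0,0,0,0.085],[0.014,-0.034,0.005,0,0,0,0.085],[0.011,-0.026,0.005,0,0,5.4,0.085],[0.005,-0.012,0.005,0,0,6,0.085],[0,0,0,0,0,7,0.085],[0,0,0,0,0,7,0.085],[0,0,0,0,0,0,0.085]]'|grep -E 'pos|ft'
python3 -c "
from h import *
go(583.3,212.8,30,-11.4)"
```

```text
tool_pos: [558.0, 67.2, 167.6]
ft_force: [1.0, -0.7, 0.3]
tool_pos: [581.1, 215.3, 142.1]
ft_force: [-0.2, 0.1, 0.2]
at [581.1 215.3 142.1] [ 1.7993e+02  1.6000e-01 -1.1660e+01] shift mm [  3.    1.9 112.1] turn [ 0.07  0.16 -0.26] gap 85.0 f [-0.2  0.1  0.2]
```

```bash
python3 -m handwheel '[[0.002,0.002,0.02,0,0,-0.2,0.085],[0.001,0,0.03,0,0,0,0.085],[0,0,0.03,0,0,0,0.085],[0,0,0.02,0,0,0,0.085],[0,0,0.01,0,0,0,0.085],[0,0,0.004,0,0,0,0.085],[0,0,0,0,0,0,0.085],[0,0,0,0,0,0,0.085]]'|grep -E 'pos|ft'
python3 -c "
from h import *
go(583.3,212.8,13,-11.4)"; python3 -m handwheel '[[0,0,0,0,0,0,0.085]]' >/dev/null; python3 -c "
from h import *
go(583.3,212.8,13,-11.4)"
```

```text
tool_pos: [585.9, 212.1, 31.1]
ft_force: [0.2, 0.5, 0.6]
at [585.9 212.1  31.1] [-1.7995e+02 -9.0000e-02 -1.1120e+01] shift mm [-2.8 -0.2 18.1] turn [-0.05 -0.09  0.28] gap 85.2 f [0.2 0.5 0.6]
at [586.5 212.2  31.9] [-1.7992e+02 -1.6000e-01 -1.1140e+01] shift mm [-3.3  0.1 18.9] turn [-0.08 -0.16  0.26] gap 84.8 f [0.2 0.4 0.5]
```

```bash
python3 -m handwheel '[[-0.0025,0,0.008,0,0,0.2,0.085],[0,0,0.004,0,0,0,0.085],[0,0,0,0,0,0,0.085],[0,0,0,0,0,0,0.085],[0,0,0,0,0,0,0.085],[0,0,0,0,0,0,0.085]]'|grep -E 'pos|ft'
for i in 1 2 3; do python3 -m handwheel '[[0,0,0,0,0,0,0.085],[0,0,0,0,0,0,0.085]]' |grep -E 'pos'; done
```

```text
tool_pos: [582.8, 212.3, 18.0]
ft_force: [1.6, 1.5, 0.4]
tool_pos: [582.8, 212.3, 18.0]
tool_pos: [582.7, 212.3, 17.9]
tool_pos: [582.7, 212.3, 17.8]
```

```bash
python3 -m handwheel '[[0.0005,0,0.003,0,0,0,0.085],[0,0,0.002,0,0,0,0.085],[0,0,0,0,0,0,0.085],[0,0,0,0,0,0,0.085],[0,0,0,0,0,0,0.085]]'|grep -E 'pos|ft'
python3 -m handwheel '[[0,0,0,0,0,0,0.05],[0,0,0,0,0,0,0.05],[0,0,0,0,0,0,0.05],[0,0,0,0,0,0,0.05],[0,0,0,0,0,0,0.05],[0,0,0,0,0,0,0.05],[0,0,0,0,0,0,0.05]]' 100|grep -v time
python3 -m handwheel '[[0,0,-0.003,0,0,0,0.05],[0,0,-0.015,0,0,0,0.05],[0,0,-0.03,0,0,0,0.05],[0,0,-0.03,0,0,0,0.05],[0,0,-0.03,0,0,0,0.05],[0,0,-0.03,0,0,0,0.05],[0,0,-0.02,0,0,0,0.05],[0,0,0,0,0,0,0.05]]' |grep -v time
python3 -c "
from h import *
go(520.3,-191.5,175,14)"
```

```text
tool_pos: [583.1, 212.2, 12.7]
ft_force: [0.3, -0.0, 0.2]
tool_pos: [584.5, 212.6, 14.9]
tcp_rot: [-179.9, -0.1, -11.4]
ft_force: [-2.4, -0.8, 11.6]
finger_gap: 56.9
grip_force: 112.4
tool_pos: [586.1, 213.0, 177.2]
tcp_rot: [-179.8, -0.5, -11.4]
ft_force: [1.9, 0.8, 0.8]
finger_gap: 56.7
grip_force: 106.6
at [586.1 213.  177.2] [-179.76   -0.46  -11.38] shift mm [ 15.3 409.5   0.6] turn [ -0.13  -0.51 -25.38] gap 56.7 f [1.9 0.8 0.8]
```

```bash
python3 -m handwheel '[[0.001,0.014,0,0,0,0,0.05],[0.001,0.025,0,0,0,0,0.05],[0.001,0.034,0,0,0,0,0.05],[0.001,0.035,0,0,0,0,0.05],[0.001,0.035,0,0,0,0,0.05],[0.001,0.035,0,0,0,0,0.05],[0.001,0.035,0,0,0,0,0.05],[0.001,0.035,0,0,0,0,0.05]]'|grep -E 'pos|grip'
python3 -m handwheel '[[0.001,0.035,0,0,0,0,0.05],[0.001,0.035,0,0,0,0,0.05],[0.001,0.035,0,0,0,0,0.05],[0.001,0.03,0,0,0,-4,0.05],[0.002,0.02,0,0,0,-5.4,0.05],[0,0.006,0,0,0,-6,0.05],[0,0,0,0,0,-6,0.05],[0,0,0,0,0,-4,0.05]]'|grep -E 'pos|grip'
python3 -m handwheel '[[0,0,0.01,0,0,0,0.05],[0,0,0.01,0,0,0,0.05],[0,0,0,0,0,0,0.05],[0,0,0,0,0,0,0.05],[0,0,0,0,0,0,0.05],[0,0,0,0,0,0,0.05],[0,0,0,0,0,0,0.05],[0,0,0,0,0,0,0.05]]'|grep -E 'pos|grip'
python3 -c "
from h import *
go(520.8,-191.4,130,14)
d=r.snapshot('scene')[1];W=cloud('scene',d)
s=r.sense();a=np.radians(s['tcp_rot'][2]);t=s['tool_pos']
w=W[100:300,180:310].reshape(-1,3);q=w[:,:2]-t[:2];l=np.c_[q@[np.cos(a),np.sin(a)],q@[-np.sin(a),np.cos(a)],w[:,2]-t[2]]
for x in range(-50,60,8):
    k=(l[:,0]>x)&(l[:,0]<x+8)&(abs(l[:,1])<33)&(l[:,2]<0)&(l[:,2]>-28)
    if k.sum(): print(x,k.sum(),np.percentile(l[k,2],[5,50,95]).round(1),l[k,0].max().round(1))
"
```

```text
tool_pos: [539.9, -34.4, 168.4]
grip_force: 106.5
tool_pos: [516.6, -192.6, 168.2]
grip_force: 106.6
tool_pos: [518.9, -191.8, 151.3]
grip_force: 106.6
at [ 518.9 -191.8  151.3] [ 1.7997e+02 -4.0000e-02  1.4020e+01] shift mm [ 1.9  0.1 21.3] turn [ 0.03 -0.04  0.02] gap 56.9 f [ 0.6  0.5 -1.5]
-50 6 [-8.8 -6.4 -5.8] -42.0
-42 29 [-8.1 -5.6 -3.6] -34.1
-34 32 [-7.2 -5.2 -4.1] -26.0
-26 34 [-7.9 -5.3 -3.7] -18.1
-18 38 [-6.9 -5.4 -3.7] -10.1
-10 36 [-8.2 -5.3 -3.8] -2.1
-2 35 [-7.4 -5.4 -2.9] 5.5
6 42 [-7.9 -5.2 -3.3] 13.8
14 43 [-8.5 -5.2 -4.1] 21.8
22 39 [-7.2 -5.6 -3.3] 29.9
30 44 [-7.9 -5.7 -4.2] 38.0
38 59 [-13.9  -6.   -3.6] 45.9
46 54 [-13.2  -8.6  -4.3] 50.8
```

```bash
python3 -c "
from h import *
d=r.snapshot('scene')[1];W=cloud('scene',d)
s=r.sense();a=np.radians(s['tcp_rot'][2]);t=s['tool_pos']
w=W[100:300,180:310].reshape(-1,3);q=w[:,:2]-t[:2];l=np.c_[q@[np.cos(a),np.sin(a)],q@[-np.sin(a),np.cos(a)],w[:,2]-t[2]]
k=(l[:,0]>35)&(abs(l[:,1])<28)&(l[:,2]<-8)&(l[:,2]>-14); print(np.percentile(l[k,0],[10,50,90]),k.sum())
k=(l[:,0]>-60)&(l[:,0]<-30)&(abs(l[:,1])<25)&(l[:,2]<-2)&(l[:,2]>-9); print(np.percentile(l[k,0],[0,2]),k.sum())
"
```

```text
[44.48488468 46.63493719 48.50498475] 40
[-42.75024522 -42.47538077] 46
```

```bash
python3 -m handwheel '[[0,0,0.01,0,0,0,0.05],[0,0,0.01,0,0,0,0.05],[0,0,0.01,0,0,0,0.05],[0,0,0.005,0,0,0,0.05],[0,0,0,0,0,0,0.05],[0,0,0,0,0,0,0.05],[0,0,0,0,0,0,0.05],[0,0,0,0,0,0,0.05]]'|grep -E 'pos|ft'
python3 -m handwheel '[[0,0,0.006,0,0,0,0.05],[0,0,0.004,0,0,0,0.05],[0,0,0,0,0,0,0.05],[0,0,0,0,0,0,0.05]]'|grep -E 'pos|ft'
python3 -m handwheel '[[0,0,0.004,0,0,0,0.05],[0,0,0.002,0,0,0,0.05],[0,0,0,0,0,0,0.05]]'|grep -E 'pos|ft'
```

```text
tool_pos: [519.0, -191.9, 116.4]
ft_force: [-0.3, -0.8, -0.7]
tool_pos: [518.2, -191.5, 105.2]
ft_force: [-0.4, -0.7, -0.5]
tool_pos: [518.2, -191.5, 99.1]
ft_force: [-0.2, 0.2, -1.3]
```

```bash
python3 -m handwheel '[[0,0,0.006,0,0,0,0.05],[0,0,0.006,0,0,0,0.05],[0,0,0.003,0,0,0,0.05],[0,0,0,0,0,0,0.05],[0,0,0,0,0,0,0.05]]'|grep -E 'pos|ft'
python3 -m handwheel '[[0,0,0.005,0,0,0,0.05],[0,0,0.003,0,0,0,0.05],[0,0,0,0,0,0,0.05]]'|grep -E 'pos|ft'
```

```text
tool_pos: [518.2, -191.6, 84.3]
ft_force: [0.1, -0.1, -0.9]
tool_pos: [518.0, -191.5, 75.9]
ft_force: [-0.2, 0.1, -2.6]
```

```bash
python3 -m handwheel '[[0,0,0.003,0,0,0,0.05],[0,0,0.001,0,0,0,0.05],[0,0,0,0,0,0,0.05]]'|grep -E 'pos|ft'
python3 -m handwheel '[[0,0,0,0,0,0,0.085],[0,0,0,0,0,0,0.085],[0,0,0,0,0,0,0.085],[0,0,0,0,0,0,0.085],[0,0,-0.01,0,0,0,0.085],[0,0,-0.03,0,0,0,0.085],[0,0,-0.035,0,0,0,0.085],[0,0,-0.035,0,0,0,0.085]]'|grep -E 'pos|ft|gap'
python3 - <<'E'
from h import *
p=pocket()
p,d=r.snapshot("top"); W=cloud("top",d)
cv2.imwrite("pics/t6.png",p)
u0,v0,u1,v1=165,262,215,318; m=(p[v0:v1,u0:u1].min(2)>150).astype(np.uint8)
O=np.vstack(cv2.findContours(m,cv2.RETR_EXTERNAL,cv2.CHAIN_APPROX_NONE)[0]).reshape(-1,2)+[u0,v0]
print("disc",cv2.minAreaRect(ray("top",cv2.convexHull(O).reshape(-1,2),9)[:,:2].astype(np.float32)))
go(443.5,361.3,150,23.7)
E
```

```text
tool_pos: [518.3, -191.6, 72.4]
ft_force: [0.8, -0.1, -1.2]
tool_pos: [517.8, -191.4, 184.1]
ft_force: [0.3, -0.7, 1.0]
finger_gap: 84.7
-48 178 [66. 69. 79. 88. 95.]
-36 46 [64. 66. 66. 67. 68.]
-24 46 [64. 66. 66. 67. 68.]
-12 45 [64. 65. 66. 67. 68.]
0 24 [65. 66. 67. 68. 70.]
disc ((443.44842529296875, 361.9278259277344), (90.66032409667969, 60.93693161010742), 23.803030014038086)
at [ 522.4 -193.5  191.4] [179.54  -0.55  14.03] shift mm [  57.6 -557.7   37.5] turn [ 0.5  -0.51 -9.68] gap 85.3 f [ 1.3 -0.6 -0.7]
```

View pics/t6.png

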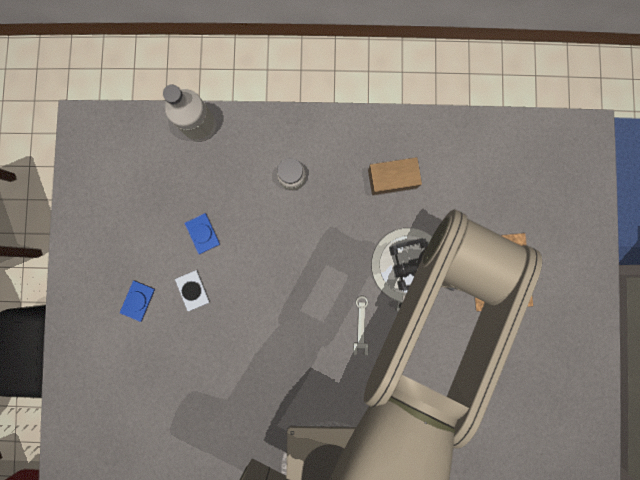

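The second spacer is flat, with its top at z≈66, and no other spacers are left on the counter. The disc plate is still at (192,290), unmoved.

```bash
python3 -m handwheel '[[0.001,-0.014,0,0,0,0,0.085],[0.003,-0.026,0,0,0,0,0.085],[0.0035,-0.035,0,0,0,0,0.085],[0.0035,-0.035,0,0,0,0,0.085],[0.0035,-0.035,0,0,0,0,0.085],[0.0035,-0.035,0,0,0,0,0.085],[0.0035,-0.035,0,0,0,0,0.085],[0.0035,-0.035,0,0,0,0,0.085]]'|grep -E 'pos'
python3 -m handwheel '[[0.0035,-0.035,0,0,0,0,0.085],[0.0035,-0.035,0.004,0,0,0,0.085],[0.0035,-0.035,0.004,0,0,0,0.085],[0.0035,-0.035,0.004,0,0,0,0.085],[0.0035,-0.035,0.004,0,0,0,0.085],[0.0035,-0.035,0.004,0,0,0,0.085],[0.0035,-0.035,0.005,0,0,0,0.085],[0.0035,-0.035,0.005,0,0,0,0.085]]'|grep -E 'pos'
python3 -m handwheel '[[0.002,-0.02,0.005,0,0,-4,0.085],[0.001,-0.01,0,0,0,-5.7,0.085],[0,0,0,0,0,0,0.085],[0,0,0,0,0,0,0.085],[0,0,0,0,0,0,0.085],[0,0,0,0,0,0,0.085],[0,0,0,0,0,0,0.085],[0,0,0,0,0,0,0.085]]'|grep -E 'pos'
python3 -c "
from h import *
go(443.5,361.4,30,23.7)"
```

```text
tool_pos: [480.7, 58.9, 182.1]
tool_pos: [439.8, 337.1, 151.9]
tool_pos: [436.9, 364.3, 148.1]
at [436.9 364.3 148.1] [ 1.80e+02 -2.00e-02  2.36e+01] shift mm [  4.8   5.3 118.1] turn [ 0.   -0.02 -0.1 ] gap 85.0 f [-0.2  0.6  0.1]
```

```bash
python3 -m handwheel '[[0.0025,0.003,0.02,0,0,0,0.085],[0.0025,0.002,0.03,0,0,0,0.085],[0,0,0.03,0,0,0,0.085],[0,0,0.02,0,0,0,0.085],[0,0,0.012,0,0,0,0.085],[0,0,0.004,0,0,0,0.085],[0,0,0,0,0,0,0.085],[0,0,0,0,0,0,0.085]]'|grep -E 'pos|ft'
python3 -m handwheel '[[0,0,0,0,0,0,0.085],[0,0,0,0,0,0,0.085],[0,0,0,0,0,0,0.085],[0,0,0,0,0,0,0.085],[0,0,0,0,0,0,0.085]]'|grep -E 'pos|ft'
python3 -c "
from h import *
go(443.5,361.4,13,23.7)"
```

```text
tool_pos: [444.0, 362.9, 33.1]
ft_force: [0.6, 0.6, 0.4]
tool_pos: [443.3, 362.7, 32.3]
ft_force: [0.4, 0.9, -0.7]
at [443.3 362.7  32.3] [-1.7999e+02 -4.0000e-02  2.3720e+01] shift mm [-0.4  1.2 19.3] turn [-0.01 -0.04  0.02] gap 84.9 f [ 0.4  0.9 -0.7]
```

```bash
python3 -m handwheel '[[0,0.001,0.009,0,0,0,0.085],[0,0,0.006,0,0,0,0.085],[0,0,0.003,0,0,0,0.085],[0,0,0,0,0,0,0.085],[0,0,0,0,0,0,0.085],[0,0,0,0,0,0,0.085]]'|grep -E 'pos|ft'
python3 -m handwheel '[[0,0,0,0,0,0,0.05],[0,0,0,0,0,0,0.05],[0,0,0,0,0,0,0.05],[0,0,0,0,0,0,0.05],[0,0,0,0,0,0,0.05],[0,0,0,0,0,0,0.05],[0,0,0,0,0,0,0.05]]' 100|grep -v time
python3 -m handwheel '[[0,0,-0.003,0,0,0,0.05],[0,0,-0.015,0,0,0,0.05],[0,0,-0.03,0,0,0,0.05],[0,0,-0.03,0,0,0,0.05],[0,0,-0.03,0,0,0,0.05],[0,0,-0.03,0,0,0,0.05],[0,0,-0.02,0,0,0,0.05],[0,0,0,0,0,0,0.05]]' |grep -v time
python3 -c "
from h import *
go(519,-191.8,175,14)"
```

```text
tool_pos: [443.5, 361.6, 13.7]
ft_force: [0.1, 0.1, 0.1]
tool_pos: [444.3, 362.1, 15.1]
tcp_rot: [-180.0, -0.1, 23.7]
ft_force: [-1.7, -0.5, 6.6]
finger_gap: 56.8
grip_force: 107.2
tool_pos: [446.0, 363.2, 177.9]
tcp_rot: [-179.9, -0.5, 23.7]
ft_force: [0.7, 0.3, -0.4]
finger_gap: 56.7
grip_force: 106.8
at [446.  363.2 177.9] [-179.91   -0.5    23.72] shift mm [-156.5  537.5    0.6] turn [-0.14 -0.5   9.72] gap 56.7 f [ 0.7  0.3 -0.4]
```

```bash
python3 -m handwheel '[[-0.004,0.014,0,0,0,0,0.05],[-0.007,0.025,0,0,0,0,0.05],[-0.01,0.034,0,0,0,0,0.05],[-0.01,0.035,0,0,0,0,0.05],[-0.01,0.035,0,0,0,0,0.05],[-0.01,0.035,0,0,0,0,0.05],[-0.01,0.035,0,0,0,0,0.05],[-0.01,0.035,0,0,0,0,0.05]]'|grep -E 'pos|grip'
python3 -m handwheel '[[-0.01,0.034,0,0,0,0,0.05],[-0.01,0.034,0,0,0,0,0.05],[-0.01,0.034,0,0,0,0,0.05],[-0.01,0.034,0,0,0,0,0.05],[-0.01,0.034,0,0,0,0,0.05],[-0.01,0.034,0,0,0,0,0.05],[-0.01,0.034,0,0,0,0,0.05],[-0.007,0.025,0,0,0,0,0.05]]'|grep -E 'pos|grip'
python3 -m handwheel '[[-0.003,0.012,0,0,0,4,0.05],[0,0,0,0,0,5.7,0.05],[0,0,0,0,0,0,0.05],[0,0,0,0,0,0,0.05],[0,0,0,0,0,0,0.05],[0,0,0,0,0,0,0.05],[0,0,0,0,0,0,0.05],[0,0,0,0,0,0,0.05]]'|grep -E 'pos|grip'
python3 -c "
from h import *
go(519,-191.8,155,14)"
```

```text
tool_pos: [476.7, 103.5, 169.5]
grip_force: 106.7
tool_pos: [511.8, -168.7, 169.5]
grip_force: 106.7
tool_pos: [515.7, -177.6, 171.8]
grip_force: 106.8
at [ 515.7 -177.6  171.8] [180.    -0.    14.12] shift mm [-0.2 14.6 16.8] turn [ 0.   -0.    0.12] gap 57.0 f [ 0.7 -0.3 -1.5]
```

```bash
python3 -m handwheel '[[0,0.006,0,0,0,0.1,0.05],[0,0.0085,0.008,0,0,0,0.05],[0,0,0.01,0,0,0,0.05],[0,0,0,0,0,0,0.05],[0,0,0,0,0,0,0.05],[0,0,0,0,0,0,0.05],[0,0,0,0,0,0,0.05],[0,0,0,0,0,0,0.05]]'|grep -E 'pos|grip'
python3 -c "
from h import *
go(519,-191.8,155,14)
d=r.snapshot('scene')[1];W=cloud('scene',d)
s=r.sense();a=np.radians(s['tcp_rot'][2]);t=s['tool_pos']
w=W[100:300,180:310].reshape(-1,3);q=w[:,:2]-t[:2];l=np.c_[q@[np.cos(a),np.sin(a)],q@[-np.sin(a),np.cos(a)],w[:,2]-t[2]]
k=(l[:,0]>35)&(abs(l[:,1])<28)&(l[:,2]<-8)&(l[:,2]>-14); print(np.percentile(l[k,0],[10,50,90]),k.sum())
for x in (-42,-34,-26,26,34):
    k=(l[:,0]>x)&(l[:,0]<x+8)&(abs(l[:,1])<25)&(l[:,2]<2)&(l[:,2]>-20); print(x,np.median(l[k,2]),l[k,0].min())
"
```

```text
tool_pos: [519.4, -192.1, 154.2]
grip_force: 106.8
at [ 519.4 -192.1  154.2] [ 1.7998e+02 -3.0000e-02  1.3930e+01] shift mm [-0.3 -0.4 -0.8] turn [ 0.02 -0.03 -0.07] gap 56.8 f [-0.7 -0.1 -0.8]
[44.6799817  46.73601619 49.12635999] 38
-42 -5.300151917853626 -41.18959232823484
-34 -5.067147991389405 -33.89942989495627
-26 -2.141035423899041 -25.79305314055021
26 -4.881027444970272 26.072850281188042
34 -6.078749508579492 34.06727604754879
```

```bash
python3 -m handwheel '[[-0.0007,0,0.01,0,0,0,0.05],[0,0,0.01,0,0,0,0.05],[0,0,0.01,0,0,0,0.05],[0,0,0.006,0,0,0,0.05],[0,0,0,0,0,0,0.05],[0,0,0,0,0,0,0.05],[0,0,0,0,0,0,0.05],[0,0,0,0,0,0,0.05]]'|grep -E 'pos|ft'
python3 -m handwheel '[[0,0,0.006,0,0,0,0.05],[0,0,0.004,0,0,0,0.05],[0,0,0,0,0,0,0.05],[0,0,0,0,0,0,0.05]]'|grep -E 'pos|ft'
python3 -m handwheel '[[0,0,0.004,0,0,0,0.05],[0,0,0.004,0,0,0,0.05],[0,0,0,0,0,0,0.05]]'|grep -E 'pos|ft'
```

```text
tool_pos: [518.9, -192.5, 118.4]
ft_force: [0.6, -1.0, -1.1]
tool_pos: [518.3, -192.1, 107.4]
ft_force: [-0.0, -0.1, -1.6]
tool_pos: [518.3, -192.1, 98.9]
ft_force: [0.3, 0.3, -2.2]
```

```bash
python3 -m handwheel '[[0,0,0.005,0,0,0,0.05],[0,0,0.005,0,0,0,0.05],[0,0,0.003,0,0,0,0.05],[0,0,0,0,0,0,0.05],[0,0,0,0,0,0,0.05]]'|grep -E 'pos|ft'
python3 -m handwheel '[[0,0,0.002,0,0,0,0.05],[0,0,0.001,0,0,0,0.05],[0,0,0,0,0,0,0.05],[0,0,0,0,0,0,0.05]]'|grep -E 'pos|ft'
```

```text
tool_pos: [518.3, -192.1, 86.4]
ft_force: [0.1, 0.0, -2.0]
tool_pos: [518.3, -192.2, 83.7]
ft_force: [0.1, 0.1, -1.1]
```

```bash
python3 -m handwheel '[[0,0,0.0015,0,0,0,0.05],[0,0,0.001,0,0,0,0.05],[0,0,0,0,0,0,0.05]]'|grep -E 'pos|ft'
python3 -m handwheel '[[0,0,0,0,0,0,0.085],[0,0,0,0,0,0,0.085],[0,0,0,0,0,0,0.085],[0,0,0,0,0,0,0.085],[0,0,-0.01,0,0,0,0.085],[0,0,-0.03,0,0,0,0.085],[0,0,-0.035,0,0,0,0.085],[0,0,-0.035,0,0,0,0.085]]' 40|grep -E 'pos|ft|gap|time'
python3 -m handwheel '[[-0.03,-0.03,0,0,0,0,0.06],[-0.03,-0.03,0,0,0,0,0.06],[-0.02,-0.02,0,0,0,0,0.06],[0,0,0,0,0,0,0.06]]'|grep pos
python3 - <<'E'
from h import *
p=pocket(); cv2.imwrite("pics/s7.png",cv2.resize(p[160:270,190:300],None,fx=5,fy=5,interpolation=cv2.INTER_CUBIC))
p,d=r.snapshot("top"); W=cloud("top",d); cv2.imwrite("pics/t7.png",cv2.resize(p[210:330,360:480],None,fx=5,fy=5,interpolation=cv2.INTER_CUBIC)); np.save("t7.npy",d)
w=W[280:330,380:470].reshape(-1,3); k=(w[:,2]>72)&(w[:,2]<92)&(np.hypot(w[:,0]-520,w[:,1]+191.5)>80)&(np.hypot(w[:,0]-520,w[:,1]+191.5)<125)
print("post",w[k].mean(0),k.sum(),w[k].min(0),w[k].max(0))
E
```

```text
tool_pos: [518.5, -192.3, 81.2]
ft_force: [0.1, 0.2, -1.1]
time: 43.07
tool_pos: [517.8, -191.9, 192.6]
ft_force: [0.7, 1.2, -0.2]
finger_gap: 84.9
tool_pos: [419.1, -132.2, 191.0]
-48 134 [75. 78. 84. 91. 96.]
-36 24 [74. 75. 76. 77. 82.]
-24 34 [79. 82. 83. 83. 86.]
-12 44 [81. 82. 83. 84. 85.]
0 53 [76. 81. 82. 84. 85.]
12 49 [76. 80. 82. 84. 85.]
24 8 [80. 82. 83. 84. 86.]<stdin>:5: RuntimeWarning: Mean of empty slice.
  ret = um.true_divide(
Traceback (most recent call last):
ValueError: zero-size array to reduction operation minimum which has no identity
```

View pics/t7.png

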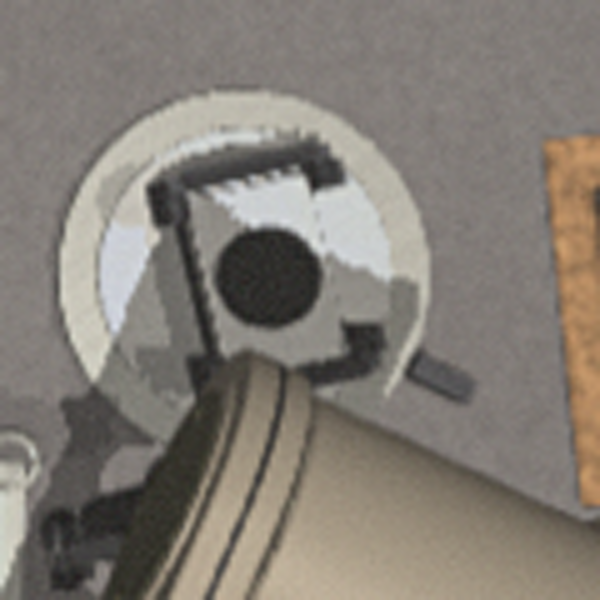

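The stack is complete: the disc's black top is at (268,275) in the crop at z≈83, the plate is at z≈75, and both sit between the walls. The arm hides the post in this view, so I'll use the earlier picture for it.

Run:
```python
from h import *
for f in ("top0","top1"):
    W=cloud("top",np.load(f+".npy")); w=W[280:330,380:470].reshape(-1,3); rr=np.hypot(w[:,0]-520.2,w[:,1]+191.5)
    k=(w[:,2]>76)&(w[:,2]<92)&(rr>85)&(rr<125)
    q=w[k]; print(f,k.sum(),q.mean(0),cv2.minEnclosingCircle(q[:,:2].astype(np.float32)))
go(417,-174,130,21)
```

```text
top0 50 [ 416.55503277 -175.07182365   82.78425249] ((416.135009765625, -175.1943359375), 9.034948348999023)
top1 47 [ 416.68261266 -175.49378368   82.80747255] ((416.2474365234375, -175.24403381347656), 8.860231399536133)
at [ 422.6 -134.4  192.3] [ 1.7993e+02 -9.0000e-02  1.3940e+01] shift mm [-15.1  37.   62.4] turn [ 0.08 -0.09 -7.06] gap 59.8 f [-0.2 -0.4  0.2]
```

```bash
python3 -m handwheel '[[-0.008,0.015,0.01,0,0,0,0.05],[-0.008,0.023,0.025,0,0,-3.5,0.05],[0,0,0.025,0,0,-3.5,0.05],[0,0,0,0,0,0,0.05],[0,0,0,0,0,0,0.05],[0,0,0,0,0,0,0.05],[0,0,0,0,0,0,0.05],[0,0,0,0,0,0,0.05]]' 20|grep -E 'pos|rot|gap'
python3 -c "
from h import *
go(416.2,-175.2,75,21)"
```

```text
tool_pos: [417.7, -175.6, 133.1]
tcp_rot: [179.9, -0.1, 20.9]
finger_gap: 50.4
at [ 417.7 -175.6  133.1] [ 1.7988e+02 -1.1000e-01  2.0910e+01] shift mm [-1.4 -1.  58.1] turn [ 0.12 -0.1  -0.09] gap 50.4 f [ 0.2  0.3 -0.7]
```

```bash
python3 -m handwheel '[[-0.001,-0.001,0.015,0,0,0,0.05],[0,0,0.02,0,0,0,0.05],[0,0,0.015,0,0,0,0.05],[0,0,0.008,0,0,0,0.05],[0,0,0,0,0,0,0.024],[0,0,0,0,0,0,0.024],[0,0,0,0,0,0,0.024],[0,0,0,0,0,0,0.024]]' 20|grep -E 'pos|ft|gap'
python3 -c "
from h import *
go(416.2,-175.2,75,21)
t=np.radians(np.linspace(150.1,210.1,11));print(np.diff(np.c_[105*np.cos(t),-105*np.sin(t)],axis=0).round(1).tolist())"
```

```text
tool_pos: [416.2, -175.3, 74.7]
ft_force: [0.1, 0.1, -0.3]
finger_gap: 24.0
at [ 416.2 -175.3   74.7] [ 1.799e+02 -8.000e-02  2.092e+01] shift mm [ 0.1 -0.  -0.3] turn [ 0.1  -0.08 -0.08] gap 24.0 f [ 0.1  0.1 -0.3]
[[-5.0, 9.8], [-3.9, 10.3], [-2.8, 10.6], [-1.7, 10.9], [-0.6, 11.0], [0.6, 11.0], [1.7, 10.9], [2.9, 10.6], [4.0, 10.3], [5.0, 9.8]]
```

```bash
python3 -m handwheel '[[-0.0025,0.0049,0,0,0,0,0.024],[-0.0025,0.0049,0,0,0,0,0.024],[-0.002,0.005,0,0,0,0,0.024],[-0.002,0.0052,0,0,0,0,0.024],[-0.0014,0.0053,0,0,0,0,0.024],[-0.0014,0.0053,0,0,0,0,0.024],[-0.0008,0.0054,0,0,0,0,0.024],[-0.0008,0.0054,0,0,0,0,0.024]]'|grep -E 'pos|ft|gap'
python3 -m handwheel '[[-0.0003,0.0055,0,0,0,0,0.024],[-0.0003,0.0055,0,0,0,0,0.024],[0.0003,0.0055,0,0,0,0,0.024],[0.0003,0.0055,0,0,0,0,0.024],[0.0008,0.0054,0,0,0,0,0.024],[0.0008,0.0054,0,0,0,0,0.024],[0.0014,0.0053,0,0,0,0,0.024],[0.0014,0.0053,0,0,0,0,0.024]]'|grep -E 'pos|ft|gap'
python3 -m handwheel '[[0.002,0.0052,0,0,0,0,0.024],[0.002,0.0051,0,0,0,0,0.024],[0.0025,0.0049,0,0,0,0,0.024],[0,0,0,0,0,0,0.024],[0,0,0,0,0,0,0.024],[0,0,0,0,0,0,0.024]]'|grep -E 'pos|ft|gap'
python3 -c "
from h import *
t=r.sense()['tool_pos'][:2]-[520.2,-191.5];print(np.hypot(*t),np.degrees(np.arctan2(t[1],t[0]))%360)"
```

```text
tool_pos: [417.3, -218.8, 73.0]
ft_force: [-4.0, 0.0, 0.5]
finger_gap: 23.9
tool_pos: [437.5, -257.7, 73.4]
ft_force: [-1.1, 0.7, 0.2]
finger_gap: 23.8
tool_pos: [448.8, -269.2, 73.4]
ft_force: [0.2, -0.1, 0.8]
finger_gap: 23.9
105.52070371314471 227.41116857183923
```

```bash
for i in 1; do python3 -m handwheel '[[0.0025,0.0049,0,0,0,0,0.024],[0.001,0.002,0,0,0,0,0.024],[0,0,0,0,0,0,0.024],[0,0,0,0,0,0,0.024]]'|grep -E 'pos|ft'; done
python3 -m handwheel '[[0.001,0.002,0,0,0,0,0.024],[0,0,0,0,0,0,0.024],[0,0,0,0,0,0,0.024]]'|grep -E 'pos|ft'
python3 -m handwheel '[[0.001,0.002,0,0,0,0,0.024],[0,0,0,0,0,0,0.024],[0,0,0,0,0,0,0.024]]'|grep -E 'pos|ft'
```

```text
tool_pos: [454.6, -274.5, 73.4]
ft_force: [-0.2, -0.1, 0.2]
tool_pos: [456.1, -275.9, 73.3]
ft_force: [-0.2, 0.9, -0.2]
tool_pos: [457.4, -277.1, 73.2]
ft_force: [-2.2, 1.7, 1.3]
```

```bash
python3 -m handwheel '[[0.001,0.002,0,0,0,0,0.024],[0,0,0,0,0,0,0.024],[0,0,0,0,0,0,0.024]]'|grep -E 'pos|ft'
python3 -m handwheel '[[0.0005,0.001,0,0,0,0,0.024],[0,0,0,0,0,0,0.024],[0,0,0,0,0,0,0.024]]'|grep -E 'pos|ft'
```

```text
tool_pos: [457.9, -277.2, 72.7]
ft_force: [-8.5, 8.3, 7.6]
tool_pos: [458.1, -277.2, 72.5]
ft_force: [-10.7, 11.9, 11.1]
```

End stop reached: the force rises and the tool no longer moves. I'll release, retreat and check everything.

```bash
python3 -m handwheel '[[-0.001,-0.002,0,0,0,0,0.04],[0,0,0,0,0,0,0.04],[0,0,0,0,0,0,0.04],[0,0,-0.02,0,0,0,0.04],[0,0,-0.035,0,0,0,0.04],[0,0,-0.035,0,0,0,0.04],[0,0,-0.035,0,0,0,0.04],[0,0,-0.01,0,0,0,0.04]]'|grep -E 'pos|ft'
python3 -m handwheel '[[0.0,0.035,0,0,0,0,0.06],[0,0.035,0,0,0,0,0.06],[0,0.035,0,0,0,0,0.06],[0,0.035,0,0,0,0,0.06],[-0.02,0.035,0,0,0,0,0.06],[-0.02,0.035,0,0,0,0,0.06],[-0.02,0.035,0,0,0,0,0.06],[-0.02,0.035,0,0,0,0,0.06]]'|grep -E 'pos|ft'
python3 -m handwheel '[[-0.015,0.02,0,0,0,0,0.06],[0,0,0,0,0,0,0.06],[0,0,0,0,0,0,0.06],[0,0,0,0,0,0,0.06]]'|grep -E 'pos|ft|time'
python3 - <<'E'
from h import *
pocket()
p,d=r.snapshot("top"); W=cloud("top",d); cv2.imwrite("pics/t8.png",cv2.resize(p[200:330,360:550],None,fx=4,fy=4,interpolation=cv2.INTER_CUBIC))
w=W[260:330,380:480].reshape(-1,3); rr=np.hypot(w[:,0]-520.2,w[:,1]+191.5); k=(w[:,2]>76)&(w[:,2]<92)&(rr>85)&(rr<125)
if k.sum():
    c,_=cv2.minEnclosingCircle(w[k,:2].astype(np.float32)); t=np.degrees(np.arctan2(c[1]+191.5,c[0]-520.2))%360; print("post",c,t,"collar",np.radians(t-14)-2.4)
v,u=np.nonzero(p[230:295,395:440].max(2)<60)
w=W[215:330,460:545].reshape(-1,3);w=w[(w[:,2]>12)&(w[:,2]<24)];print("cover",cv2.minAreaRect(w[:,:2].astype(np.float32)))
w=W[225:310,380:450].reshape(-1,3);a=np.radians(14);q=w[:,:2]-[520.3,-191.5];l=np.c_[q@[np.cos(a),np.sin(a)],q@[-np.sin(a),np.cos(a)]]
k=(w[:,2]>80)&(w[:,2]<87)&(np.hypot(*l.T)<32);print("disc local",l[k].mean(0),w[k,2].mean())
E
```

```text
tool_pos: [461.0, -280.1, 215.3]
ft_force: [1.1, -1.1, 0.6]
tool_pos: [483.3, -570.3, 207.8]
ft_force: [1.1, -0.2, 0.4]
time: 49.67
tool_pos: [476.9, -592.0, 207.7]
ft_force: [-0.0, -0.1, 0.3]
-48 134 [74. 78. 85. 91. 97.]
-36 23 [74. 75. 76. 77. 80.]
-24 31 [81. 83. 83. 84. 85.]
-12 42 [81. 82. 83. 84. 86.]
0 53 [76. 82. 83. 84. 86.]
12 57 [76. 80. 82. 83. 86.]
24 4 [82. 82. 82. 83. 83.]
post (455.206787109375, -273.6591796875) 231.6537288627534 collar 1.3987741978980606
cover ((508.327392578125, -429.8090515136719), (130.76239013671875, 103.44769287109375), 5.969705581665039)
disc local [-1.64117104  1.17984926] 83.42633546841309
```

View pics/t8.png

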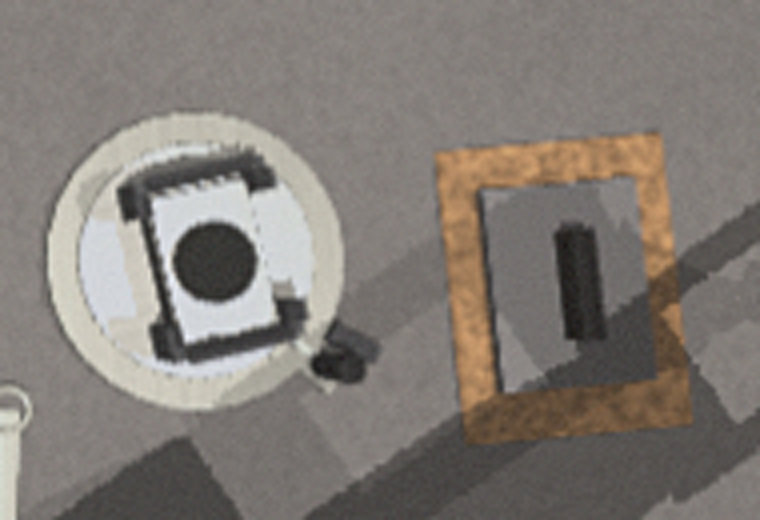

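The stack sits square in the jig, and the post is next to the stop with the collar at about 1.40 rad. The cover lies upright on the mat and the robot is clear of everything, so I'm handing in.

```bash
python3 -c "
from bench import r
print(r.hand_in())"
```

```text
the job is handed in; nothing more can be done
None
```

I handed the job in with the cover on the mat, the body, both spacers and the disc plate stacked in the jig, and the collar locked at about 1.40 rad; the hand-in call returned no verdict.

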